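# Free the clamp nut and unload the lid holder

## Task

Unload the chased copper lids from the holder: find out which way the red nut unscrews (its thread hand is not marked), loosen it until its foot clears the keeper's yellow lips, draw the keeper bar out from under it and lay it flat in the middle of the round green mat. Slide the lids out from under the overhanging lips and stand them all upright, flat on the floor of the wooden tray, not on one another. Leave the coffee pot, hammer and punch box where they are.

Things in the scene. Friction and masses are not known exactly. Their poses are not given: they have to be found in the camera images.
- holder: Fixed steel lid holder. Origin at bench level, at the centre of the channel's open mouth; its x axis runs along the channel inwards, z up. Base plate 10 mm thick: its top, z = 10 mm, is the channel floor and carries the keeper. Channel 54 mm wide, from x = 17 to the back stop at x = 235 mm. Guides 8 mm high on the base at both ends of the keeper leave a 68 mm wide way out.
- lips (a point): Point on the channel's axis at its mouth, level with the top of the two blue overhanging lips (22 mm above the bench; underside 18 mm). They roof the channel but for a 26 mm slot along the middle, so a lid cannot be lifted there, only slid along the holder's -x until it is clear of the lips (lid centre at x = -15 mm or less in the holder's frame) and then lifted.
- seat (a point): Point of the holder at x = 0, y = +10 mm, z = 10 mm in the holder's frame: where the keeper's origin lies while it is fitted (keeper axes parallel to the holder's).
- nut (a joint): Turn of the clamp nut in rad, positive counter-clockwise seen from above. Starts within 0.15 rad of tight; thread hand not marked. Stiff (0.1 N m), stays where left. Turning lifts or lowers it and the brass foot below (26 mm across, does not turn) 1.5 mm per rad. 2.5 rad from tight the foot just clears the keeper's yellow lips; 4 rad gives good room; it stops at 4.6 rad and never comes off.
- nut_bar (a point): Centre of the red grip bar of the nut: 46 mm long along this point's x axis, 10 mm thick along y, 30 mm tall (15 mm above and below this point), turning about the vertical stud through this point. Below it a hub, 16 mm across and 6 mm high, then the brass foot.
- keeper: Loose aluminium keeper bar (about 0.22 kg) that closes the channel's mouth. Origin on the underside below the centre of its yellow grip lug; bar 28 mm wide (x), 10 mm thick, from y = +35 to -118 mm. Lug 26 mm (x) by 12 mm (y), from z = 10 to 46 mm. When fitted it is locked by the nut; once freed it is drawn along its own +y, level on the base, by 35 mm or more, and only then lifted.
- keeper_mid (a point): Middle of the keeper's length, on its underside (y = -40 mm in its frame).
- keeper_fork (a point): Middle of the fork at the keeper's -y end, at y = -100 mm in its frame: a 14 mm slot open to -y that straddles the nut's 10 mm stud under the foot. Yellow lips 4 mm high on the fork's tips hook behind the foot while the nut is tight, so that the keeper cannot be drawn out.
- tray: Loose square wooden tray 140 x 140 mm, walls 16 mm high and 5 mm thick, floor 5 mm thick; origin at the centre of its underside. 0.7 kg.
- mat: Thin round green mat, 160 mm across, flat on the bench; origin at its centre.
- coffee_pot: Bystander: copper coffee pot, 84 mm across, 85 mm high, with a wooden side handle; origin at the underside.
- hammer: Bystander: hammer lying on the bench.
- punch_box: Bystander: open wooden box of punches 110 x 80 x 50 mm; origin at the underside.
- lid1: Copper pot lid (may be absent), about 0.12 kg: disc 50 mm across, 5 mm thick, with a low dome (23 mm across) and an upright brass finial 12 mm in diameter from 14 to 52 mm above the underside. Origin at the centre of the underside, z along the finial. Starts in the holder's channel, its finial up through the slot.
- lid2: Copper pot lid (may be absent), about 0.12 kg: disc 50 mm across, 5 mm thick, with a low dome (23 mm across) and an upright brass finial 12 mm in diameter from 14 to 52 mm above the underside. Origin at the centre of the underside, z along the finial. Starts in the holder's channel, its finial up through the slot.
- lid3: Copper pot lid (may be absent), about 0.12 kg: disc 50 mm across, 5 mm thick, with a low dome (23 mm across) and an upright brass finial 12 mm in diameter from 14 to 52 mm above the underside. Origin at the centre of the underside, z along the finial. Starts in the holder's channel, its finial up through the slot.
- lid4: Copper pot lid (may be absent), about 0.12 kg: disc 50 mm across, 5 mm thick, with a low dome (23 mm across) and an upright brass finial 12 mm in diameter from 14 to 52 mm above the underside. Origin at the centre of the underside, z along the finial. Starts in the holder's channel, its finial up through the slot.
There are look-alikes about, which are no part of the job. What is shaped like the lid2 but blue or turquoise is not meant.

How it is judged:
By the outcome, as a careful person would: the job done as asked, in the order asked, and still so for the second after the job is handed in, with the robot touching nothing.
Of lid1, lid2, lid3, lid4 only 3 to 4 are there at a start; the rules pass over those that are not, and their reading is None.
At some moment in a run one of tray may be knocked a few centimetres aside while the robot is not near it.
Once in a run the grip may slacken for a moment while it holds something.
It also fails if it takes over 210 s, if anything falls off the work surface, if the arm or the gripper's body presses on something with over 40 N, if the wrist force passes 120 N, or if a joint passes its speed limit or range.

## Robot

A 6-joint arm with a two-finger parallel gripper is mounted at the origin on the work surface. World frame = base frame: x ahead of the robot, y to its left, z up, the work surface at z = 0. Lengths are in m, angles in rad, forces in N, time in s.
With the tool pointing down it reaches from about 0.375 to 0.975 m from the base axis. Payload 3.8 kg.
Tool frame: the origin (TCP) lies midway between the tips of the shut fingers; the grasp point (between the pads) lies 19 mm behind it; z points along the fingers, y is the line along which they close (so a half turn about z gives the same grasp; the last joint's range is limited). The gripper opens to 85 mm and grips with 20 to 120 N. Pads are 22 mm wide; open, the fingers measure 114 mm over their backs; the gripper's body (76 mm by 85 mm) begins 54 mm behind the grasp point. The pads swing forward as they close: fully open they stand 13 mm farther back than shut.
Start: joints at [-0.037, 0.264, 1.604, -0, 1.274, -0.037], TCP at [0.675, -0, 0.198] pointing down, gripper open.
Joint ranges: [-2.63, 2.63], [-0.94, 2.18], [0.31, 2.57], [-1.31, 4.45], [0, 2.66], [-2.55, 2.55]. Speed limits (rad/s): [2.57, 2.57, 3.14, 3.14, 3.14, 3.14].

## Interface

Orientations are given as a rotation vector (axis times angle).
In Python, from workcell import sensors, viewer, job gives the robot as it stands.
- The arm moves only by the shell command python3 -m inch 'ROWS' [FORCE]. ROWS is JSON, one flat list of numbers, 7 for each row, row after row: the shift along the tool's x, y, z in mm, then the turn, a rotation vector about the tool's x, y, z in degrees, then the finger opening in mm, from 0 to 85.4. A call has exactly 8 rows; each row shifts and turns the commanded pose from where the row before left it, along the tool's axes as they then stand; what a row does not reach is not made up. A row lasts 1/10 s, in which the tool goes at most 50 mm and 8.59 degrees, less where a joint would pass 70% of its speed; a pose out of reach is approached as far as the arm can. A call is refused whole if a number of a shift passes 50 or a number of a turn 8.59, either way. A call with a gripper value outside its range is refused whole. The fingers move at their own pace and stop on an object; FORCE is the grip in N (left out, the last holds). Time passes only in rows, so rows that do not move let the fingers close, or fill a call up. It gives the time, the measured TCP pose, the force, the opening and the grip force at its end, in the units of the state.
- sensors.read_state(): the state, without advancing time (a new reading comes with each control period).
- viewer.read_camera(name): name is "scene" or "side" or "wrist"; returns the picture (400x640x3 uint8, red, green, blue); there is no depth.
- viewer.camera_params(name): a dict with "K" (3x3 intrinsics, pixels), "world_to_cam" (4x4, takes a point from world to camera coordinates). Camera axes: x right, y down, z forward; pixel columns grow to the right and rows downward; lengths in m; the calibration is good to about 2 mm. A picture is of the moment at which its call begins: read the wrist's pose just before it. camera_params takes no time and is no camera call; for the wrist camera it gives the pose at the moment of the call.
- job.finish_job(): hands the job in; it is judged then, once.
The state is a dict: "time": time; "q": joint angles; "joint_vel": joint speeds; "joint_torque": joint torques, N m; "tool_pos": TCP position; "tcp_rot": TCP orientation; "wrist_force": force on the tool from outside, world axes, zero at the start; "torque": the same for the moment, N m; "width": opening from 0.0 (shut) to 1.0 (fully open); "grip_force": force on a finger pad.
Only numpy, scipy, OpenCV 4.12 (cv2) and the standard library are available. Lean on these libraries where they do the work, as an engineer would, in place of code of your own. Each camera call takes 0.05 s, during which the arm holds its last target. There are 200 camera calls.

## Working session

There is one attempt and no reset: what is moved stays moved. The work goes in short steps, Python scripts to look and compute and a shell command to move; the robot and the scene stay as the last step left them, time stands still between calls to the robot, and variables do not carry over. Pictures are saved under pics/ and viewed, at most 14 in all, crops included, and the job is handed in when it is done.

```bash
ls; mkdir -p pics; python3 - <<'E'
from workcell import sensors, viewer
import cv2,numpy as np
for n in ["scene","side"]:
    cv2.imwrite(f"pics/{n}0.png",cv2.cvtColor(viewer.read_camera(n),cv2.COLOR_RGB2BGR))
    p=viewer.camera_params(n);print(n,np.round(p["K"],1).tolist(),np.round(p["world_to_cam"],3).tolist())
s=sensors.read_state();print(s)
print(np.round(viewer.camera_params("wrist")["world_to_cam"],3).tolist())
E
```

```text
pics
scene [[447.8, 0.0, 308.2], [0.0, 447.8, 192.0], [0.0, 0.0, 1.0]] [[0.663, 0.749, -0.018, -0.455], [0.578, -0.527, -0.624, -0.287], [-0.476, 0.403, -0.782, 1.516], [0.0, 0.0, 0.0, 1.0]]
side [[438.2, 0.0, 315.9], [0.0, 438.2, 202.8], [0.0, 0.0, 1.0]] [[-0.92, -0.391, -0.018, 0.562], [-0.218, 0.549, -0.807, 0.142], [0.326, -0.738, -0.591, 0.829], [0.0, 0.0, 0.0, 1.0]]
{'time': 0.1, 'q': array([-3.68614278e-02,  2.64701922e-01,  1.60526943e+00,  1.34034135e-05,
        1.27372058e+00, -3.68616201e-02]), 'joint_vel': array([-0.00017507, -0.00108068, -0.00330223, -0.00231261, -0.00094725,
       -0.0001745 ]), 'joint_torque': array([ 2.96398039e-04, -5.16707003e+01, -3.68589377e+01,  1.30520286e-05,
        6.22219843e-03,  5.24967299e-05]), 'tool_pos': array([6.74247501e-01, 5.68228089e-05, 1.96853093e-01]), 'tcp_rot': array([-2.22035129, -2.22034298,  0.00222835]), 'wrist_force': array([-0.12622147, -0.43917985,  0.33516508]), 'torque': array([-0.03983429,  0.05493761,  0.01892128]), 'grip_force': 0.0, 'width': 1.0011083755846317}
[[1.0, -0.001, -0.002, -0.673], [0.0, -0.945, 0.326, -0.041], [-0.002, -0.326, -0.945, 0.38], [0.0, 0.0, 0.0, 1.0]]
```

View pics/scene0.png

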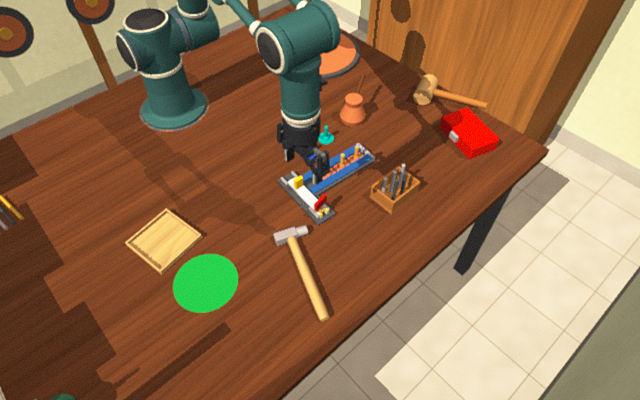

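View pics/side0.png

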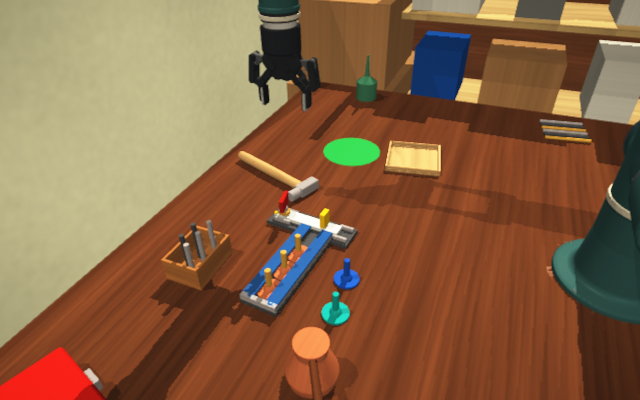

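Scene: keeper with the yellow lug at (297,182) and red nut at (320,202), tray about (165,240), mat about (206,283). Side: lug (324,216), nut (283,200), three finials at (298,240), (283,258), (267,275), and blue and turquoise decoys beside the holder.

```bash
cat > h.py <<'E'
import numpy as np,cv2
from workcell import sensors,viewer
def ray(p,uv):
    W=np.array(p["world_to_cam"]);R=W[:3,:3];o=-R.T@W[:3,3]
    return o,R.T@np.linalg.inv(p["K"])@np.array([uv[0],uv[1],1.])
def plane(p,uv,z):
    o,d=ray(p,uv);return o+d*(z-o[2])/d[2]
def tri(p1,u1,p2,u2):
    o1,d1=ray(p1,u1);o2,d2=ray(p2,u2)
    s=np.linalg.lstsq(np.c_[d1,-d2],o2-o1,rcond=None)[0]
    a,b=o1+s[0]*d1,o2+s[1]*d2;return (a+b)/2,np.linalg.norm(a-b)
def blobs(img,lo,hi,amin=15):
    m=cv2.inRange(cv2.cvtColor(img,cv2.COLOR_RGB2HSV),lo,hi)
    n,l,st,c=cv2.connectedComponentsWithStats(m)
    return [(st[i,4],c[i].round(1).tolist(),st[i,:4].tolist(),l==i) for i in range(1,n) if st[i,4]>=amin]
def show(n,name,s=1.25):
    im=viewer.read_camera(n);cv2.imwrite("pics/%s.png"%name,cv2.cvtColor(cv2.resize(im,None,fx=s,fy=s,interpolation=cv2.INTER_CUBIC),cv2.COLOR_RGB2BGR));return im
E
python3 - <<'E'
from h import *
C={n:viewer.camera_params(n) for n in("scene","side")}
I={n:cv2.cvtColor(cv2.imread(f"pics/{n}0.png"),cv2.COLOR_BGR2RGB) for n in C}
for nm,lo,hi in [("red",(0,200,120),(4,255,255)),("yel",(24,200,130),(32,255,255)),("green",(55,150,100),(70,255,255)),("blue",(105,150,60),(118,255,255))]:
    for n in C:
        for b in blobs(I[n],lo,hi,20)[:8]: print(nm,n,b[:3], plane(C[n],b[1],0.02 if nm=="blue" else 0).round(3) )
s=C["scene"];d=C["side"]
print("tray scene",[plane(s,u,.016).round(3)[:2].tolist() for u in [(126,240),(167,209),(202,237),(163,271)]])
print("tray side",[plane(d,u,.016).round(3)[:2].tolist() for u in [(388,143),(441,145),(441,174),(386,170)]])
print("hol side z.022",[plane(d,u,.022).round(3)[:2].tolist() for u in [(242,297),(274,304)]])
for u in [(298,235),(284,251),(268,269)]: print("finial",plane(d,u,.062).round(3))
print("lug",tri(s,(297.5,182),d,(324,216)),"nut",tri(s,(320,202),d,(283,201)))
E
```

```text
red scene (np.int32(1601), [471.1, 132.9], [442, 107, 57, 52]) [ 0.749  0.631 -0.   ]
red scene (np.int32(62), [320.0, 200.3], [315, 193, 12, 18]) [0.626 0.098 0.   ]
red side (np.int32(96), [282.3, 200.1], [279, 190, 9, 23]) [0.696 0.006 0.   ]
red side (np.int32(3297), [50.4, 380.6], [0, 347, 104, 53]) [0.816 0.565 0.   ]
yel scene (np.int32(30), [297.8, 178.6], [294, 175, 9, 8]) [0.524 0.104 0.   ]
yel side (np.int32(40), [323.9, 212.0], [320, 209, 9, 7]) [0.585 0.013 0.   ]
green scene (np.int32(2927), [205.0, 282.9], [173, 254, 65, 59]) [ 0.625 -0.285  0.   ]
green side (np.int32(1227), [351.4, 151.4], [324, 138, 56, 28]) [ 0.619 -0.276  0.   ]
blue scene (np.int32(62), [348.7, 151.9], [343, 147, 11, 12]) [0.56  0.275 0.02 ]
blue scene (np.int32(22), [311.2, 156.3], [308, 154, 7, 5]) [0.498 0.18  0.02 ]
blue scene (np.int32(67), [334.4, 160.2], [329, 154, 11, 13]) [0.556 0.22  0.02 ]
blue scene (np.int32(427), [339.4, 174.0], [309, 155, 63, 38]) [0.605 0.193 0.02 ]
blue scene (np.int32(60), [307.4, 176.0], [303, 171, 9, 11]) [0.548 0.12  0.02 ]
blue side (np.int32(3188), [439.5, 64.2], [411, 31, 60, 69]) [ 0.513 -1.029  0.02 ]
blue side (np.int32(689), [275.1, 260.3], [244, 224, 67, 72]) [0.605 0.215 0.02 ]
blue side (np.int32(971), [298.8, 267.6], [267, 231, 65, 74]) [0.554 0.216 0.02 ]
blue side (np.int32(458), [346.2, 276.8], [334, 258, 25, 31]) [0.462 0.205 0.02 ]
tray scene [[0.391, -0.372], [0.375, -0.241], [0.517, -0.22], [0.537, -0.347]]
tray side [[0.53, -0.332], [0.39, -0.373], [0.363, -0.222], [0.496, -0.191]]
hol side z.022 [[0.615, 0.323], [0.555, 0.315]]
finial [0.573 0.174 0.062]
finial [0.578 0.225 0.062]
finial [0.583 0.278 0.062]
lug (array([0.55948831, 0.0739397 , 0.04022507]), np.float64(0.00015655838977899402)) nut (array([0.65876778, 0.06838486, 0.04946547]), np.float64(0.0006587331985915283))
```

```bash
python3 - <<'E'
from h import *
show("wrist","w1")
E
```

```text
(no output)
```

View pics/w1.png

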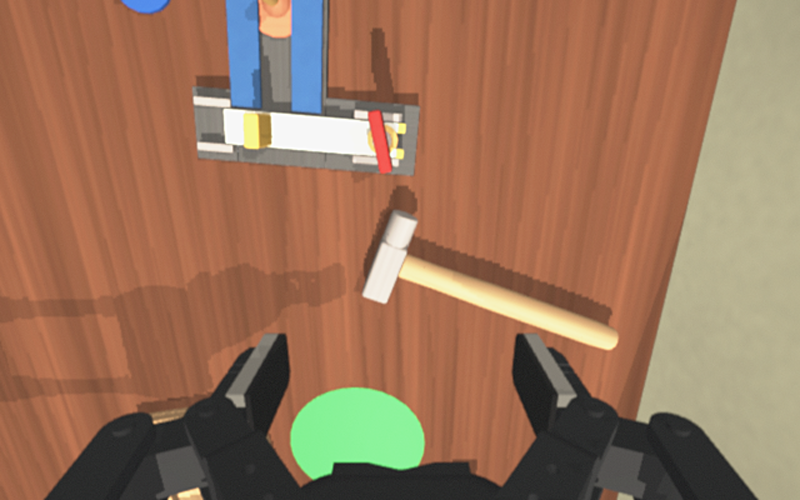

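Wrist view (800 px wide): red bar runs (376,112) to (386,170), lug at (257,130), fork lips near (401,140). The channel's front is empty and the first lid is at (275,10), so there are three lids. The hammer lies just south of the nut.

```bash
python3 - <<'E'
from h import *
p=viewer.camera_params("wrist");im=viewer.read_camera("wrist")
from math import *
for nm,lo,hi,z in [("red",(0,180,120),(6,255,255),.05),("yel",(22,170,100),(32,255,255),.046),("white",(0,0,215),(180,40,255),.02),("blue",(105,130,60),(118,255,255),.022)]:
    for b in blobs(im,lo,hi,40):
        if b[1][1]>150 or b[1][0]>350: continue
        ys,xs=np.nonzero(b[3]); P=np.array([plane(p,u,z)[:2] for u in zip(xs,ys)])
        c,sz,a=cv2.minAreaRect(P.astype(np.float32)*1000); bx=cv2.boxPoints((c,sz,a))
        e=max([(np.linalg.norm(bx[i]-bx[i-1]),i) for i in range(4)])[1]; v=bx[e]-bx[e-1]
        print(nm,b[0],"c",np.round(c),"size",np.round(sz),"long dir deg",round(degrees(atan2(v[1],v[0])),1),"mean",P.mean(0).round(4),"topcentre px")
E
```

```text
white 176 c [516.  98.] size [ 6. 29.] long dir deg 174.8 mean [0.5157 0.0982] topcentre px
white 442 c [535.  78.] size [28. 23.] long dir deg 84.5 mean [0.5318 0.0789] topcentre px
white 58 c [640.  88.] size [ 5. 10.] long dir deg 180.0 mean [0.6401 0.088 ] topcentre px
white 2182 c [607.  72.] size [28. 90.] long dir deg 175.3 mean [0.6045 0.0724] topcentre px
white 72 c [669.  83.] size [12. 11.] long dir deg 54.3 mean [0.6684 0.0823] topcentre px
white 164 c [513.  62.] size [ 6. 29.] long dir deg 175.3 mean [0.513  0.0617] topcentre px
white 88 c [642.  51.] size [ 5. 20.] long dir deg 175.3 mean [0.6416 0.051 ] topcentre px
blue 275 c [477. 167.] size [ 8. 35.] long dir deg 179.9 mean [0.4775 0.1678] topcentre px
blue 1993 c [548. 133.] size [77. 24.] long dir deg 85.1 mean [0.5486 0.1345] topcentre px
blue 2071 c [598. 131.] size [81. 23.] long dir deg 85.3 mean [0.5983 0.1325] topcentre px
```

```bash
python3 - <<'E'
from h import *
p=viewer.camera_params("wrist");im=viewer.read_camera("wrist")
print(im[113,303:307].tolist(), im[104,200:206].tolist())
hsv=cv2.cvtColor(im,cv2.COLOR_RGB2HSV).astype(int);r=im.astype(int)
m=((r[...,0]>1.8*r[...,1]+30)&(r[...,0]>2*r[...,2])&(r[...,0]>150)); m[150:]=0;m[:80]=0;m[:,:285]=0;m[:,325:]=0
y=((r[...,0]>120)&(r[...,1]>.6*r[...,0])&(r[...,2]<.5*r[...,0]));y[150:]=0;y[:80]=0
for M,zs in ((m,(.05,.064)),(y,(.046,))):
    n,l,st,c=cv2.connectedComponentsWithStats(M.astype(np.uint8))
    for i in range(1,n):
        if st[i,4]<25: continue
        ys,xs=np.nonzero(l==i)
        for z in zs:
            P=np.array([plane(p,u,z)[:2] for u in zip(xs,ys)],np.float32)*1000
            cc,sz,a=cv2.minAreaRect(P);w=np.linalg.svd(P-P.mean(0),full_matrices=False)[2][0]
            print(st[i],"z",z,np.round(cc,1),np.round(sz,1),"dir",np.degrees(np.arctan2(w[1],w[0])).round(1))
E
```

```text
[[245, 94, 86], [245, 93, 85], [246, 95, 86], [247, 90, 83]] [[247, 247, 144], [247, 247, 145], [247, 247, 145], [247, 247, 145], [248, 248, 144], [250, 249, 130]]
[295  88  18  51 504] z 0.05 [657.3  67.3] [10.  47.7] dir -79.5
[295  88  18  51 504] z 0.064 [658.   68.1] [ 9.6 45.7] dir -79.5
[    0    80   569    70 29523] z 0.046 [627.4  65.1] [ 66.3 568.8] dir 0.3
[195  91  21  28 271] z 0.046 [559.8  75.2] [26.6 19.8] dir -104.0
[307 101   8  20  48] z 0.046 [665.3  70.4] [ 5.9 18.7] dir -78.8
```

```bash
python3 -m inch '[17,-4,10,0,0,0,50,17,-4,10,0,0,0,50,17,-4,10,0,0,0,50,17,-4,10,0,0,0,50,0,0,20,0,0,-5.25,50,0,0,20,0,0,-5.25,50,0,0,20,0,0,0,50,0,0,0,0,0,0,50]' 40; python3 - <<'E'
from h import *
s=sensors.read_state();print(s['q'],s['tool_pos'])
show("wrist","w2")
E
```

```text
time: 1.05
tool_pos: [0.6552, 0.0693, 0.0934]
tcp_rot: [-2.004, -2.412, 0.008]
wrist_force: [-0.1, -0.0, 0.1]
width: 0.584
grip_force: 0.0
[ 6.75142632e-02  3.18540924e-01  1.73431238e+00  1.55805322e-04
  1.09657437e+00 -1.17049865e-01] [0.6552097  0.06931311 0.09342238]
```

View pics/w2.png

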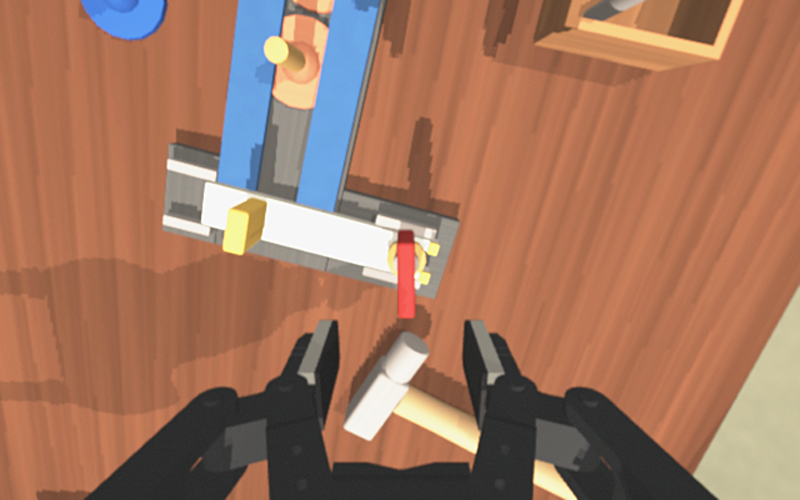

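The bar at (405,275) lines up with the finger midline (402), so I descend.

```bash
python3 -m inch '[0,0,0,0,0,0,50,0,0,14,0,0,0,50,0,0,14,0,0,0,50,0,0,13,0,0,0,50,0,0,0,0,0,0,50,0,0,0,0,0,0,50,0,0,0,0,0,0,50,0,0,0,0,0,0,50]'; python3 - <<'E'
from h import *
s=sensors.read_state();print(s['tool_pos'],s['tcp_rot'],s['wrist_force'])
p=viewer.camera_params("wrist");r=viewer.read_camera("wrist").astype(int)
m=((r[...,0]>1.8*r[...,1]+30)&(r[...,0]>2*r[...,2])&(r[...,0]>150))
n,l,st,c=cv2.connectedComponentsWithStats(m.astype(np.uint8))
for i in range(1,n):
    if st[i,4]>200:
        ys,xs=np.nonzero(l==i);P=np.array([plane(p,u,.0635)[:2] for u in zip(xs,ys)],np.float32)*1000
        print(st[i],cv2.minAreaRect(P))
E
```

```text
time: 1.9
tool_pos: [0.6597, 0.068, 0.0579]
tcp_rot: [2.008, 2.415, 0.002]
wrist_force: [0.1, -0.1, 0.0]
width: 0.585
grip_force: 0.0
[0.65970806 0.06800472 0.05789005] [2.00828251e+00 2.41453803e+00 1.54778572e-03] [ 0.10040824 -0.12341778  0.0014937 ]
[ 309  208   17   71 1100] ((657.2683715820312, 68.34807586669922), (9.215852737426758, 45.86091995239258), 10.733996391296387)
```

```bash
python3 -m inch '[0,-2,8,0,0,0,50,0,0,8,0,0,0,50,0,0,7,0,0,0,50,0,0,0,0,0,0,30,0,0,0,0,0,0,5,0,0,0,0,0,0,5,0,0,0,0,0,0,5,0,0,0,0,0,0,5]' 60; python3 -c "
from h import *
s=sensors.read_state();print(s['torque'],s['q'])"
```

```text
time: 2.75
tool_pos: [0.6574, 0.0677, 0.0345]
tcp_rot: [2.008, 2.415, 0.001]
wrist_force: [-0.9, -0.4, 0.2]
width: 0.057
grip_force: 0.0
[ 0.01408963 -0.00086791  0.01210881] [ 6.49067215e-02  3.76095419e-01  1.77715869e+00 -5.89708609e-06
  9.87610970e-01 -1.18416039e-01]
```

```bash
python3 -c "
from h import *
show('wrist','w3',.9);a=viewer.read_camera('side');cv2.imwrite('pics/s3.png',cv2.cvtColor(cv2.resize(a[120:330,200:420],None,fx=2.5,fy=2.5),cv2.COLOR_RGB2BGR))
a=cv2.imread('pics/w3.png');b=cv2.imread('pics/s3.png')[:360,:220*10//10];print(a.shape)
b=cv2.imread('pics/s3.png');b=cv2.resize(b[:,:],(224,214));c=np.zeros((600,576,3),np.uint8);c[:360]=a;c[370:584,:224]=b;cv2.imwrite('pics/c3.png',c)
print(sensors.read_state()['width'])"
```

```text
(360, 576, 3)
0.06087303074390009
```

View pics/c3.png

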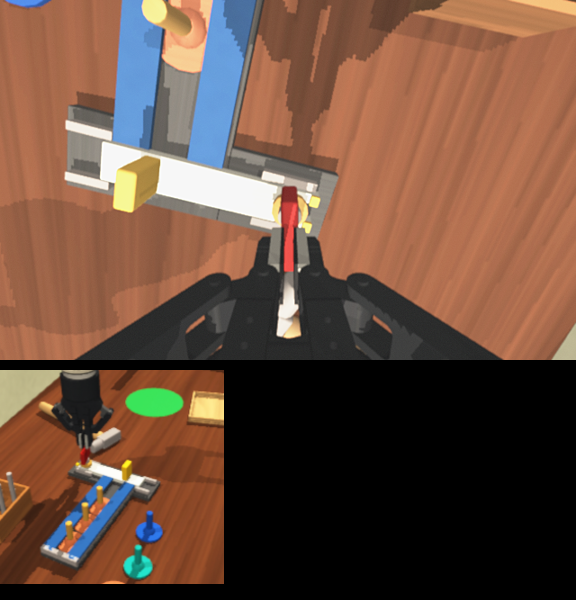

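The bar shows between the pads, but no grip force reads yet, so I command a full close.

```bash
python3 -m inch '[0,0,0,0,0,0,0,0,0,0,0,0,0,0,0,0,0,0,0,0,0,0,0,0,0,0,0,0,0,0,0,0,0,0,0,0,0,0,0,0,0,0,0,0,0,0,0,0,0,0,0,0,0,0,0,0]' 60; python3 -c "
from h import *
p=viewer.camera_params('wrist')
s=sensors.read_state();W=np.array(p['world_to_cam'])
for P in (s['tool_pos'],s['tool_pos']+[0,0,.019],[.6573,.0683,.0635]):
    c=W[:3,:3]@P+W[:3,3];c=p['K']@c;print(c[:2]/c[2]*.9)"
```

```text
time: 3.65
tool_pos: [0.6571, 0.0677, 0.0341]
tcp_rot: [2.009, 2.415, 0.0]
wrist_force: [0.3, 0.5, 0.2]
width: 0.002
grip_force: 0.0
[289.05289496 217.28088766]
[289.12007828 230.82437063]
[289.78776704 238.60908012]
```

```bash
python3 -c "
from h import *
a=viewer.read_camera('side')[130:260,215:355];b=viewer.read_camera('wrist')[180:400,220:430];d=viewer.read_camera('scene')[120:250,240:380]
f=lambda x,w,h:cv2.resize(x,(w,h),interpolation=cv2.INTER_CUBIC)
c=np.hstack([np.vstack([f(a,320,297),f(d,320,297)]),f(b,480,594)])
cv2.imwrite('pics/c4.png',c[...,::-1])"
```

```text
(no output)
```

View pics/c4.png

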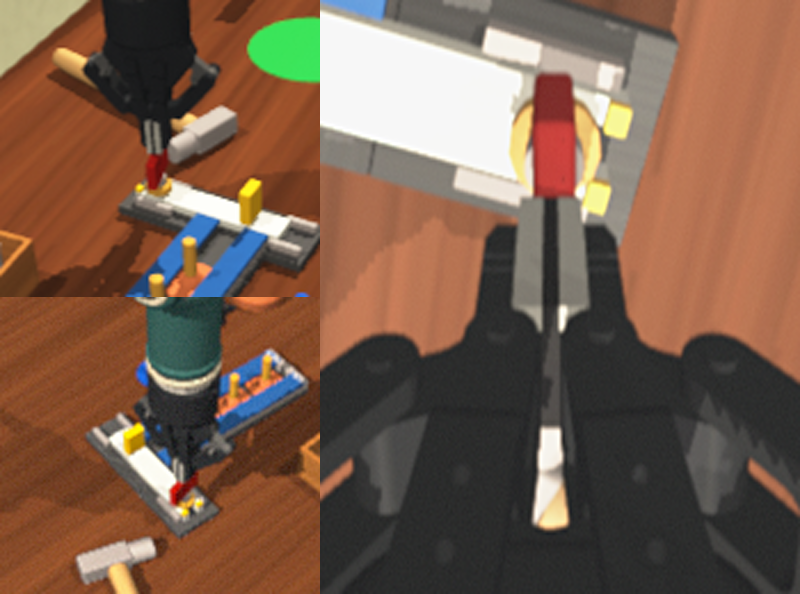

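```bash
python3 -c "
from h import *
C={n:viewer.camera_params(n) for n in('scene','side','wrist')}
T=sensors.read_state()['tool_pos']
print(tri(C['scene'],(318.7,203),C['side'],(282.8,197)),tri(C['wrist'],(321,254),C['side'],(282.8,197)))
for n in C:
  W=np.array(C[n]['world_to_cam'])
  for P in (T,T+[0,0,.03],[.6573,.0683,.0635]):
    c=C[n]['K']@(W[:3,:3]@P+W[:3,3]);print(n,(c[:2]/c[2]).round(1))
"
```

```text
(array([0.6621453 , 0.06109772, 0.05466939]), np.float64(0.0013767437530844912)) (array([0.6551964 , 0.07552378, 0.06568991]), np.float64(0.0005579913561912281))
scene [319.5 205.3]
scene [319.5 198.4]
scene [319.7 198.5]
side [284.4 206.5]
side [283.6 195.5]
side [283.4 195.9]
wrist [321.1 241.5]
wrist [321.3 266.7]
wrist [322.  265.1]
```

The tips sit just above the bar, about 20 mm higher than the TCP reading suggests. I'll open and go lower.

```bash
python3 -m inch '[0,0,0,0,0,0,40,0,0,0,0,0,0,40,0,0,0,0,0,0,40,0,0,0,0,0,0,40,0,0,5,0,0,0,40,0,0,5,0,0,0,40,0,0,0,0,0,0,40,0,0,0,0,0,0,40]' 60;python3 -m inch '[0,0,0,0,0,0,20,0,0,0,0,0,0,5,0,0,0,0,0,0,5,0,0,0,0,0,0,5,0,0,0,0,0,0,5,0,0,0,0,0,0,5,0,0,0,0,0,0,5,0,0,0,0,0,0,5]' 60; python3 -c "
from h import *
b=viewer.read_camera('wrist');cv2.imwrite('pics/c5.png',cv2.resize(b[150:400,170:480],None,fx=2,fy=2)[...,::-1])"
```

```text
time: 4.6
tool_pos: [0.6566, 0.0676, 0.0234]
tcp_rot: [-2.008, -2.415, 0.001]
wrist_force: [-0.0, 0.4, -0.1]
width: 0.469
grip_force: 0.0
time: 5.4
tool_pos: [0.6577, 0.0677, 0.0245]
tcp_rot: [2.008, 2.415, 0.002]
wrist_force: [3.6, 0.9, 1.7]
width: 0.087
grip_force: 60.9
```

View pics/c5.png

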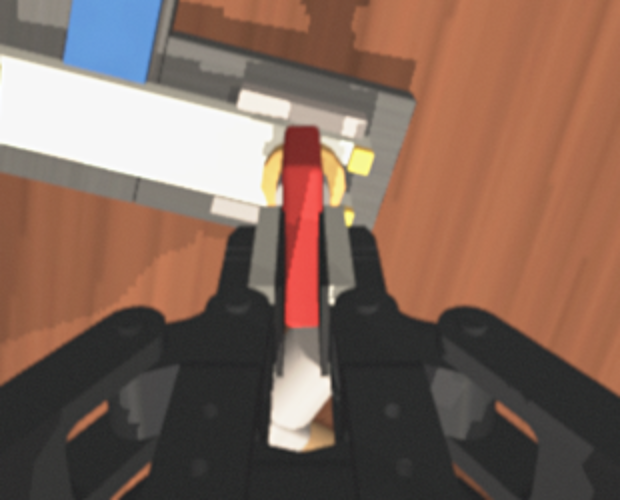

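Gripped at 61 N, with the bar between the pads. Now a direction test, counter-clockwise.

```bash
python3 -m inch '[0,0,0,0,0,-4,5,0,0,0,0,0,-4,5,0,0,0,0,0,0,5,0,0,0,0,0,0,5,0,0,0,0,0,-4,5,0,0,0,0,0,-4,5,0,0,0,0,0,0,5,0,0,0,0,0,0,5]' 60; python3 -c "
from h import *
s=sensors.read_state();print(s['torque'],s['q'],s['wrist_force'])"
```

```text
time: 6.25
tool_pos: [0.6577, 0.0677, 0.0245]
tcp_rot: [1.659, 2.667, 0.002]
wrist_force: [4.3, 0.8, 2.3]
width: 0.087
grip_force: 90.2
[ 0.15020671 -0.77386369 -1.80794994] [ 6.45537067e-02  3.87370469e-01  1.78258864e+00  8.23633131e-04
  9.70334847e-01 -3.94069625e-01] [4.302026   0.77126875 2.29616397]
```

Torque hits −1.8 N m, so counter-clockwise tightens: it's a left-hand thread. I loosen clockwise (+z).

```bash
for k in 1; do python3 -m inch '[0,0,0,0,0,8,5,0,0,0,0,0,8,5,0,0,0,0,0,8,5,0,0,-0.2,0,0,8,5,0,0,-0.2,0,0,8,5,0,0,-0.2,0,0,8,5,0,0,-0.2,0,0,8,5,0,0,-0.2,0,0,8,5]' 60; done; python3 -c "
from h import *
s=sensors.read_state();print(s['torque'],s['q'][5])"
python3 -m inch '[0,0,-0.2,0,0,8,5,0,0,-0.2,0,0,8,5,0,0,-0.2,0,0,8,5,0,0,-0.2,0,0,8,5,0,0,-0.2,0,0,8,5,0,0,-0.2,0,0,8,5,0,0,-0.2,0,0,8,5,0,0,-0.2,0,0,8,5]' 60; python3 -c "
from h import *
s=sensors.read_state();print(s['torque'],s['q'][5])"
```

```text
time: 7.05
tool_pos: [0.6577, 0.0678, 0.0258]
tcp_rot: [2.819, 1.384, 0.001]
wrist_force: [4.0, 1.9, 3.2]
width: 0.087
grip_force: 61.2
[ 0.26931306 -0.6208592   0.13510205] 0.7240881299978064
time: 7.85
tool_pos: [0.6578, 0.0678, 0.0274]
tcp_rot: [3.125, -0.32, 0.003]
wrist_force: [3.6, 2.0, 2.7]
width: 0.092
grip_force: 61.2
[ 0.34081891 -0.70782211  0.10302014] 1.8410591562859602
```

```bash
python3 -m inch '[0,0,-0.2,0,0,8,5,0,0,-0.2,0,0,8,5,0,0,-0.2,0,0,8,5,0,0,-0.2,0,0,8,5,0,0,0,0,0,0,5,0,0,0,0,0,0,50,0,0,0,0,0,0,60,0,0,0,0,0,0,60]' 60
python3 -m inch '[0,0,-15,0,0,0,60,0,0,-15,0,0,0,60,0,0,-5,0,0,-8,60,0,0,0,0,0,-8,60,0,0,0,0,0,-8,60,0,0,0,0,0,-8,60,0,0,0,0,0,-8,60,0,0,0,0,0,-8,60]'
python3 -m inch '[0,0,0,0,0,-8,60,0,0,0,0,0,-8,60,0,0,0,0,0,-8,60,0,0,0,0,0,-8,60,0,0,0,0,0,-8,60,0,0,0,0,0,-8,60,0,0,0,0,0,-8,60,0,0,0,0,0,-8,60]'
python3 -m inch '[0,0,0,0,0,-8,60,0,0,0,0,0,-8,60,0,0,0,0,0,-8,60,0,0,0,0,0,-8,60,0,0,0,0,0,-8,60,0,0,0,0,0,-8,60,0,0,0,0,0,-8,60,0,0,0,0,0,-8,60]'
python3 -c "
from h import *
s=sensors.read_state();print(s['torque'],s['q'])
b=viewer.read_camera('wrist');cv2.imwrite('pics/c6.png',cv2.resize(b,None,fx=1,fy=1)[...,::-1])"
```

```text
time: 8.65
tool_pos: [0.6549, 0.0674, 0.026]
tcp_rot: [2.917, -1.161, -0.006]
wrist_force: [0.8, 0.4, -0.0]
width: 0.593
grip_force: 0.0
time: 9.45
tool_pos: [0.6579, 0.0676, 0.0646]
tcp_rot: [3.139, 0.133, 0.003]
wrist_force: [0.2, -0.1, 1.0]
width: 0.701
grip_force: 0.0
time: 10.25
tool_pos: [0.6579, 0.0676, 0.0646]
tcp_rot: [2.59, 1.775, 0.003]
wrist_force: [-0.9, -1.0, -0.0]
width: 0.7
grip_force: 0.0
time: 11.05
tool_pos: [0.6579, 0.0676, 0.0646]
tcp_rot: [1.256, 2.878, 0.001]
wrist_force: [0.0, 0.1, 0.9]
width: 0.702
grip_force: 0.0
[ 0.05599522  0.06550008 -0.03723288] [ 6.48305175e-02  3.44240959e-01  1.75823262e+00 -1.30434416e-04
  1.03694817e+00 -6.83048124e-01]
```

View pics/c6.png

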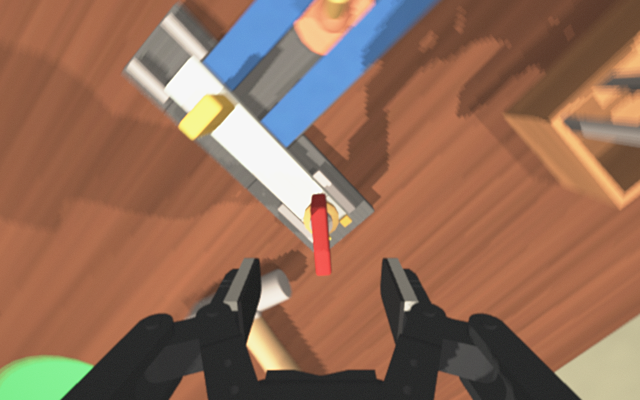

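The bar at (321,235) is nearly in line with the tool. I regrip and turn on.

```bash
python3 -m inch '[0,0,0,0,0,-2,35,0,0,0,0,0,0,35,0,0,10,0,0,0,35,0,0,10,0,0,0,35,0,0,10,0,0,0,35,0,0,7,0,0,0,35,0,0,0,0,0,0,35,0,0,0,0,0,0,35]' 60
python3 -m inch '[0,0,0,0,0,0,5,0,0,0,0,0,0,5,0,0,0,0,0,0,5,0,0,0,0,0,0,5,0,0,0,0,0,0,5,0,0,-0.2,0,0,8,5,0,0,-0.2,0,0,8,5,0,0,-0.2,0,0,8,5]' 60
python3 -m inch '[0,0,-0.2,0,0,8,5,0,0,-0.2,0,0,8,5,0,0,-0.2,0,0,8,5,0,0,-0.2,0,0,8,5,0,0,-0.2,0,0,8,5,0,0,-0.2,0,0,8,5,0,0,-0.2,0,0,8,5,0,0,0,0,0,0,5]' 60
python3 -c "
from h import *
s=sensors.read_state();print(s['torque'],s['q'])"
```

```text
time: 11.9
tool_pos: [0.6567, 0.0676, 0.0248]
tcp_rot: [-1.215, -2.896, 0.001]
wrist_force: [-0.0, 0.1, -0.3]
width: 0.413
grip_force: 0.0
time: 12.7
tool_pos: [0.6579, 0.0679, 0.0269]
tcp_rot: [1.797, 2.575, 0.002]
wrist_force: [1.2, 1.1, 3.2]
width: 0.093
grip_force: 62.1
time: 13.5
tool_pos: [0.658, 0.0679, 0.0284]
tcp_rot: [2.793, 1.437, 0.003]
wrist_force: [2.0, 1.4, 2.9]
width: 0.095
grip_force: 62.1
[ 0.25215393 -0.21794479 -0.04212289] [6.49943908e-02 3.83101628e-01 1.78029788e+00 4.31136795e-04
 9.76064720e-01 6.85060898e-01]
```

```bash
python3 -m inch '[0,0,-0.2,0,0,6,5,0,0,0,0,0,0,5,0,0,0,0,0,0,30,0,0,0,0,0,0,60,0,0,0,0,0,0,60,0,0,0,0,0,0,60,0,0,-20,0,0,0,60,0,0,-20,0,0,0,60]' 60
python3 -m inch '[0,0,-10,0,0,-7.5,60,0,0,0,0,0,-7.5,60,0,0,0,0,0,-7.5,60,0,0,0,0,0,-7.5,60,0,0,0,0,0,-6.5,60,0,0,0,0,0,0,60,0,-16,0,0,0,0,60,0,-16,0,0,0,0,60]'
python3 -m inch '[0,-16,0,0,0,0,60,0,-16,0,0,0,0,60,0,-16,0,0,0,0,60,0,-16,0,0,0,0,60,0,0,0,0,0,0,60,0,0,0,0,0,0,60,0,0,0,0,0,0,60,0,0,0,0,0,0,60]'
python3 -c "
from h import *
s=sensors.read_state();print(s['q'],s['q'][0]-s['q'][5])
b=viewer.read_camera('wrist');cv2.imwrite('pics/c7.png',b[...,::-1])
p=viewer.camera_params('wrist');r=b.astype(int)
y=((r[...,0]>150)&(r[...,1]>.7*r[...,0])&(r[...,2]<.62*r[...,0]));y[300:]=0
n,l,st,c=cv2.connectedComponentsWithStats(y.astype(np.uint8))
for i in range(1,n):
    if st[i,4]>80: print(st[i],c[i],plane(p,c[i],.056).round(4))
"
```

```text
time: 14.3
tool_pos: [0.6556, 0.0674, 0.0666]
tcp_rot: [-2.863, -1.291, 0.005]
wrist_force: [0.4, -0.3, -0.3]
width: 0.702
grip_force: 0.0
time: 15.1
tool_pos: [0.6249, 0.0703, 0.0774]
tcp_rot: [-2.319, -2.119, 0.0]
wrist_force: [-0.4, 0.3, -0.6]
width: 0.703
grip_force: 0.0
time: 15.9
tool_pos: [0.5624, 0.0759, 0.0779]
tcp_rot: [2.317, 2.121, 0.001]
wrist_force: [0.2, -0.0, -0.2]
width: 0.701
grip_force: 0.0
[ 9.03507724e-02  1.67062376e-01  1.95534230e+00 -4.84881421e-05
  1.01844132e+00  1.78286385e-01] -0.08793561262111867
[309   0   7  26  93] [311.34408602   9.20430108] [0.5681 0.2043 0.056 ]
[331   0  17  31 144] [341.          16.22916667] [0.5839 0.1996 0.056 ]
[310  41  37  73 680] [329.78823529  83.19411765] [0.5752 0.166  0.056 ]
[432 191  39  36 412] [445.83737864 205.37378641] [0.6455 0.0842 0.056 ]
[306 194  19  51 442] [314.47737557 214.17647059] [0.5586 0.0857 0.056 ]
```

View pics/c7.png

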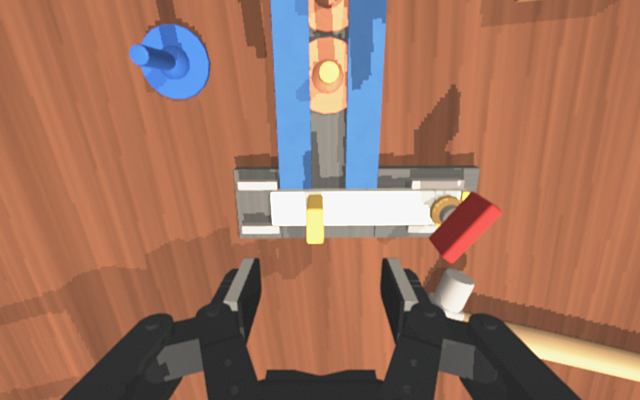

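Lug at column 314 against the finger midline at 321. The nut has risen clear with its foot above the keeper, so I centre on the lug, descend and grip.

```bash
python3 -m inch '[0,-3.5,10,0,0,0,50,0,0,10,0,0,0,50,0,0,10,0,0,0,50,0,0,8,0,0,0,50,0,0,6,0,0,0,50,0,0,5,0,0,0,50,0,0,0,0,0,0,50,0,0,0,0,0,0,50]' 60
python3 -m inch '[0,0,3,0,0,0,45,0,0,0,0,0,0,30,0,0,0,0,0,0,5,0,0,0,0,0,0,5,0,0,0,0,0,0,5,0,0,0,0,0,0,5,0,0,0,0,0,0,5,0,0,0,0,0,0,5]' 60

```

```text
time: 16.75
tool_pos: [0.5581, 0.0763, 0.0287]
tcp_rot: [2.316, 2.122, 0.0]
wrist_force: [-0.2, -0.2, -0.2]
width: 0.587
grip_force: 0.0
time: 17.55
tool_pos: [0.5579, 0.0763, 0.0257]
tcp_rot: [2.316, 2.122, 0.0]
wrist_force: [-0.1, 0.4, -0.4]
width: 0.057
grip_force: 0.0
```

```bash
python3 -m inch '[0,0,0,0,0,0,45,0,0,0,0,0,0,45,0,0,0,0,0,0,45,0,0,0,0,0,0,45,0,0,5,0,0,0,45,0,0,5,0,0,0,45,0,0,5,0,0,0,45,0,0,0,0,0,0,45]' 60
python3 -m inch '[0,0,0,0,0,0,30,0,0,0,0,0,0,5,0,0,0,0,0,0,5,0,0,0,0,0,0,5,0,0,0,0,0,0,5,0,0,0,0,0,0,5,0,0,0,0,0,0,5,0,0,0,0,0,0,5]' 60
python3 -c "
from h import *
a=viewer.read_camera('side')[150:260,255:375];b=viewer.read_camera('wrist')
f=lambda x,w,h:cv2.resize(x,(w,h),interpolation=cv2.INTER_CUBIC)
cv2.imwrite('pics/c8.png',np.hstack([f(b[120:370,190:450],416,400),f(a,384,400)])[...,::-1])"
```

```text
time: 18.35
tool_pos: [0.5568, 0.0762, 0.0094]
tcp_rot: [-2.315, -2.121, 0.003]
wrist_force: [-0.4, 0.1, 0.5]
width: 0.525
grip_force: 0.0
time: 19.15
tool_pos: [0.5582, 0.0764, 0.011]
tcp_rot: [2.316, 2.122, 0.001]
wrist_force: [0.1, 0.4, 3.1]
width: 0.116
grip_force: 61.5
```

View pics/c8.png

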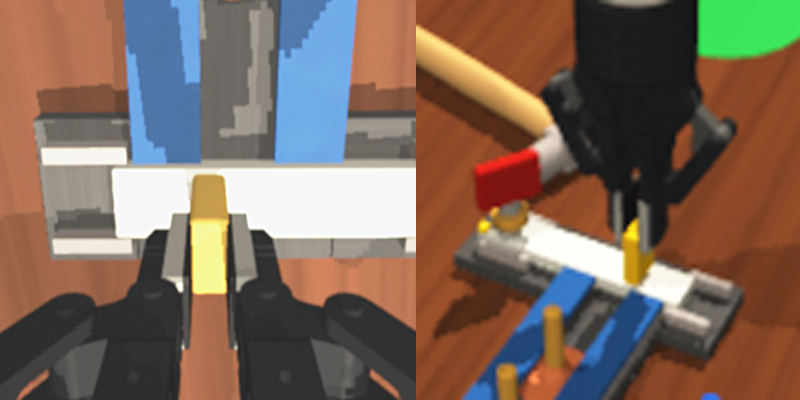

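Lug gripped at 61 N and the keeper is aligned, so I draw it along −y of the tool.

```bash
python3 -m inch '[0,-4,0,0,0,0,5,0,-6,0,0,0,0,5,0,-6,0,0,0,0,5,0,-6,0,0,0,0,5,0,-6,0,0,0,0,5,0,-6,0,0,0,0,5,0,-6,0,0,0,0,5,0,0,0,0,0,0,5]' 80
python3 -m inch '[0,-6,0,0,0,0,5,0,-6,0,0,0,0,5,0,-6,0,0,0,0,5,0,0,0,0,0,0,5,0,0,-4,0,0,0,5,0,0,-6,0,0,0,5,0,0,0,0,0,0,5,0,0,0,0,0,0,5]' 80
python3 -c "
from h import *
s=sensors.read_state();print(s['wrist_force'],s['torque'])
a=viewer.read_camera('side')[150:280,235:405];b=viewer.read_camera('wrist')
f=lambda x,w,h:cv2.resize(x,(w,h),interpolation=cv2.INTER_CUBIC)
cv2.imwrite('pics/c9.png',np.hstack([f(b[100:380,150:550],500,350),f(a,300,229*350//350)[:,:]if 0 else f(a,300,350)])[...,::-1])"
```

```text
time: 20.05
tool_pos: [0.5172, 0.0799, 0.0111]
tcp_rot: [-2.316, -2.122, 0.0]
wrist_force: [0.8, -0.3, 6.2]
width: 0.113
grip_force: 80.4
time: 20.85
tool_pos: [0.499, 0.0813, 0.02]
tcp_rot: [-2.315, -2.122, 0.003]
wrist_force: [0.2, -0.9, -2.3]
width: 0.109
grip_force: 79.3
[ 0.15014145 -0.87221895 -2.27412639] [0.02185744 0.06573904 0.0655623 ]
```

View pics/c9.png

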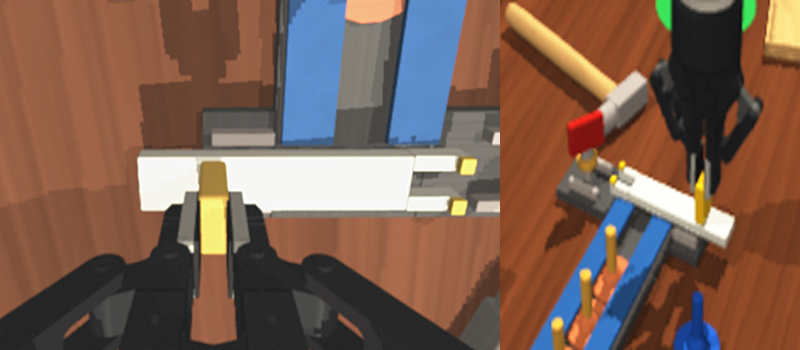

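The keeper is free and level. I lift it and carry it to the mat.

```bash
python3 -m inch '[0,0,-15,0,0,0,5,0,0,-15,0,0,0,5,-10,3,-15,0,0,0,5,-20,6,0,0,0,0,5,-20,6,0,0,0,0,5,-20,6,0,0,0,0,5,-20,6,0,0,0,0,5,-20,6,0,0,0,0,5]' 110
python3 -m inch '[-20,6,0,0,0,0,5,-20,6,0,0,0,0,5,-20,6,0,0,0,0,5,-20,6,0,0,0,0,5,-20,6,0,0,0,0,5,-20,6,0,0,0,0,5,-20,6,0,0,0,0,5,-20,6,0,0,0,0,5]' 
python3 -m inch '[-20,7,0,0,0,0,5,-20,7,0,0,0,0,5,-20,6,0,0,0,0,5,-20,7,0,0,0,0,5,0,0,0,0,0,0,5,0,0,0,0,0,0,5,0,0,0,0,0,0,5,0,0,0,0,0,0,5]' 
python3 -c "
from h import *
b=viewer.read_camera('wrist');cv2.imwrite('pics/c10.png',b[...,::-1]);p=viewer.camera_params('wrist')
for i in blobs(b,(50,90,80),(75,255,255),200): print(i[:3])
for n in('scene','side'):
  for i in blobs(viewer.read_camera(n),(50,90,80),(75,255,255),200): 
    # top/bottom extremes
    print(n,i[:3])
"
```

```text
time: 21.75
tool_pos: [0.523, -0.0319, 0.0652]
tcp_rot: [-2.316, -2.122, 0.001]
wrist_force: [-0.3, -0.4, -2.8]
width: 0.099
grip_force: 110.0
time: 22.55
tool_pos: [0.5569, -0.1953, 0.065]
tcp_rot: [-2.315, -2.121, 0.001]
wrist_force: [-0.3, 0.1, -2.3]
width: 0.1
grip_force: 110.0
time: 23.35
tool_pos: [0.5769, -0.2759, 0.0654]
tcp_rot: [-2.315, -2.123, 0.0]
wrist_force: [-0.1, -0.0, -2.1]
width: 0.098
grip_force: 110.0
(np.int32(18481), [378.6, 169.6], [278, 106, 198, 114])
(np.int32(1356), [390.7, 278.4], [358, 268, 80, 25])
scene (np.int32(2472), [205.4, 284.8], [173, 254, 65, 59])
side (np.int32(1250), [351.3, 151.4], [323, 138, 57, 28])
```

View pics/c10.png

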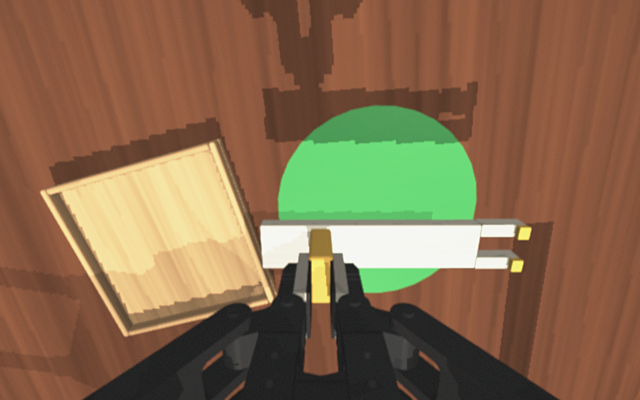

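```bash
python3 -c "
from h import *
p=viewer.camera_params('wrist')
W,E,N,S=[plane(p,u,.001) for u in [(278,192),(476,193),(379,106),(374,293)]]
print(W,E,N,S,(W+E)/2,(N+S)/2)
for u in [(272,300),(218,142),(43,192),(127,334)]: print('tray',plane(p,u,.016).round(4))
s=sensors.read_state()
for z in(.055,.065,.075): print('lug top',plane(p,(319,268),z+.036),'end',plane(p,(260,224),z),plane(p,(262,268),z))
"
```

```text
[ 0.54419242 -0.26135685  0.001     ] [ 0.70048616 -0.27581212  0.001     ] [ 0.62562685 -0.20312222  0.001     ] [ 0.61697075 -0.36180072  0.001     ] [ 0.62233929 -0.26858449  0.001     ] [ 0.6212988  -0.28246147  0.001     ]
tray [ 0.5293 -0.3506  0.016 ]
tray [ 0.5094 -0.2168  0.016 ]
tray [ 0.3728 -0.2419  0.016 ]
tray [ 0.3978 -0.3745  0.016 ]
lug top [ 0.57558625 -0.27960907  0.091     ] end [ 0.53901761 -0.26579577  0.055     ] [ 0.53560814 -0.29741343  0.055     ]
lug top [ 0.57615172 -0.27374551  0.101     ] end [ 0.541447   -0.26181713  0.065     ] [ 0.53822156 -0.29172822  0.065     ]
lug top [ 0.57671719 -0.26788194  0.111     ] end [ 0.54387639 -0.25783849  0.075     ] [ 0.54083497 -0.28604301  0.075     ]
```

```bash
python3 -m inch '[-2.6,5,12,0,0,0,5,0,0,12,0,0,0,5,0,0,12,0,0,0,5,0,0,12,0,0,0,5,0,0,5,0,0,0,5,0,0,3,0,0,0,5,0,0,2,0,0,0,5,0,0,0,0,0,0,5]'
python3 -m inch '[0,0,1,0,0,0,5,0,0,1,0,0,0,5,0,0,1,0,0,0,5,0,0,0,0,0,0,5,0,0,0,0,0,0,5,0,0,0,0,0,0,5,0,0,0,0,0,0,5,0,0,0,0,0,0,5]'
```

```text
time: 24.3
tool_pos: [0.5821, -0.2798, 0.0078]
tcp_rot: [2.316, 2.122, 0.0]
wrist_force: [0.2, -0.3, -2.5]
width: 0.102
grip_force: 109.9
time: 25.1
tool_pos: [0.582, -0.2798, 0.0047]
tcp_rot: [2.316, 2.122, 0.0]
wrist_force: [-0.2, 0.2, -2.6]
width: 0.103
grip_force: 109.9
```

```bash
python3 -m inch '[0,0,1,0,0,0,5,0,0,1,0,0,0,5,0,0,1,0,0,0,5,0,0,0.5,0,0,0,5,0,0,0,0,0,0,5,0,0,0,0,0,0,5,0,0,0,0,0,0,5,0,0,0,0,0,0,5]'
```

```text
time: 25.9
tool_pos: [0.582, -0.2798, 0.0013]
tcp_rot: [2.316, 2.122, -0.0]
wrist_force: [-0.9, -0.5, -0.2]
width: 0.102
grip_force: 110.2
```

The keeper rests on the mat, taking its weight. I release, lift and go back to the lids.

```bash
python3 -m inch '[0,0,0,0,0,0,30,0,0,0,0,0,0,60,0,0,0,0,0,0,60,0,0,0,0,0,0,60,0,0,-20,0,0,0,60,0,0,-30,0,0,0,60,0,0,-25,0,0,0,60,0,0,0,0,0,0,60]' 60
python3 -c "
from h import *
b=viewer.read_camera('wrist');cv2.imwrite('pics/c11.png',b[...,::-1])
cv2.imwrite('pics/sc11.png',viewer.read_camera('scene')[...,::-1])"
python3 -m inch '[25,-2.5,0,0,0,0,60,25,-2.5,0,0,0,0,60,25,-2.5,0,0,0,0,60,25,-2.5,0,0,0,0,60,25,-2.5,0,0,0,0,60,25,-2.5,0,0,0,0,60,25,-2.5,0,0,0,0,60,25,-2.5,0,0,0,0,60]' 60
python3 -m inch '[25,-2.5,0,0,0,0,60,25,-2.5,0,0,0,0,60,25,-2.5,0,0,0,0,60,25,-2.5,0,0,0,0,60,25,-2.5,0,0,0,0,60,25,-2.5,0,0,0,0,60,25,-2.5,0,0,0,0,60,25,-2.5,0,0,0,0,60]' 60
```

```text
time: 26.7
tool_pos: [0.5855, -0.2816, 0.0812]
tcp_rot: [2.31, 2.117, 0.005]
wrist_force: [-0.3, 0.4, 0.6]
width: 0.701
grip_force: 0.0
time: 27.6
tool_pos: [0.5777, -0.0775, 0.074]
tcp_rot: [-2.314, -2.12, 0.003]
wrist_force: [-0.2, -0.7, -0.5]
width: 0.703
grip_force: 0.0
time: 28.4
tool_pos: [0.5753, 0.123, 0.0741]
tcp_rot: [-2.315, -2.121, 0.005]
wrist_force: [0.4, -0.6, -0.2]
width: 0.701
grip_force: 0.0
```

View pics/c11.png

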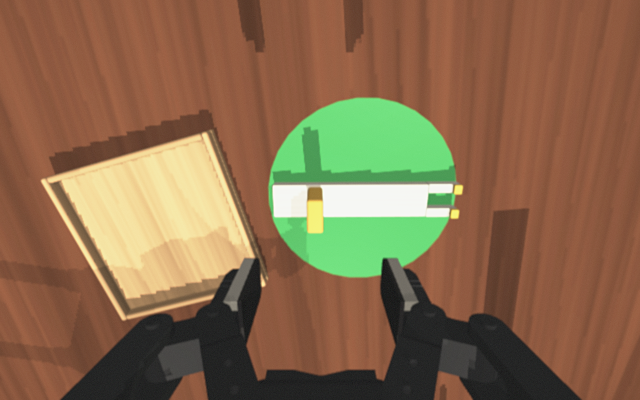

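The keeper lies centred on the mat (columns 273–460 against the mat's 268–456). Now the finials.

```bash
python3 -c "
from h import *
s=sensors.read_state();p=viewer.camera_params('wrist');b=viewer.read_camera('wrist');cv2.imwrite('pics/c12.png',b[...,::-1]);print(s['tool_pos'],s['tcp_rot'])
"
```

```text
[0.57528356 0.1229774  0.07405663] [-2.31487239 -2.12112356  0.00453014]
```

View pics/c12.png

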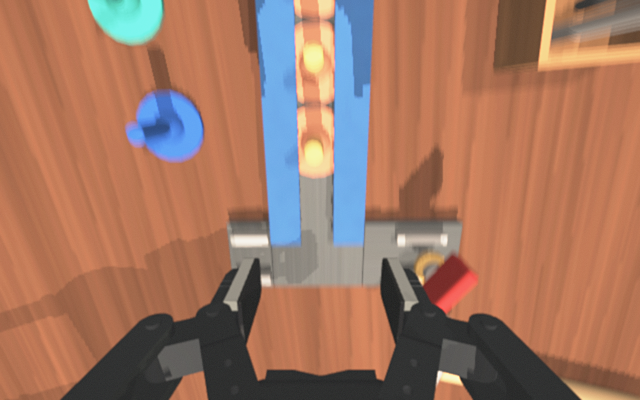

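Finial tops show at (314,153) and (314,57), with the third at the top edge.

```bash
python3 -c "
from h import *
s=sensors.read_state();p=viewer.camera_params('wrist');T=s['tool_pos']
from scipy.spatial.transform import Rotation as R
M=R.from_rotvec(s['tcp_rot']).as_matrix();print(T)
for u in [(314,153),(314,57)]:
  P=plane(p,u,.062);print(P,(M.T@(P-T)*1000).round(1))"
```

```text
[0.57530584 0.12649036 0.07419635]
[0.57548207 0.1785423  0.062     ] [51.9 -4.3 12.3]
[0.58032776 0.23026216 0.062     ] [103.8  -3.9  12.4]
```

```bash
python3 -m inch '[17,-2,0,0,0,0,60,17,-2,0,0,0,0,60,14.5,0,0,0,0,0,60,0,0,15,0,0,0,60,0,0,15,0,0,0,60,0,0,15,0,0,0,60,0,0,14,0,0,0,60,0,0,0,0,0,0,40]' 60
python3 -m inch '[0,0,0,0,0,0,30,0,0,0,0,0,0,5,0,0,0,0,0,0,5,0,0,0,0,0,0,5,0,0,0,0,0,0,5,0,0,0,0,0,0,5,0,0,0,0,0,0,5,0,0,0,0,0,0,5]' 60
python3 -c "
from h import *
b=viewer.read_camera('wrist');cv2.imwrite('pics/c13.png',b[100:380,150:480][...,::-1])"
```

```text
time: 29.25
tool_pos: [0.5743, 0.1695, 0.0134]
tcp_rot: [-2.315, -2.119, 0.009]
wrist_force: [-0.6, -0.2, -0.7]
width: 0.546
grip_force: 0.0
time: 30.05
tool_pos: [0.5776, 0.171, 0.0177]
tcp_rot: [2.316, 2.122, 0.001]
wrist_force: [-0.0, -0.1, 2.0]
width: 0.104
grip_force: 58.7
```

View pics/c13.png

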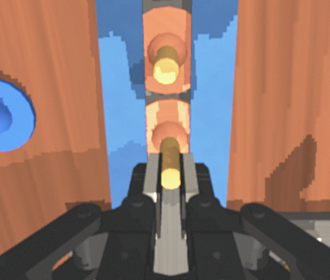

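The finial is gripped. Slide the lid out along −x of the tool.

```bash
python3 -m inch '[-8,0,0,0,0,0,5,-12,0,0,0,0,0,5,-12,0,0,0,0,0,5,-12,0,0,0,0,0,5,-12,0,0,0,0,0,5,-12,0,0,0,0,0,5,-12,0,0,0,0,0,5,-12,0,0,0,0,0,5]' 80
python3 -m inch '[-12,0,0,0,0,0,5,-12,0,0,0,0,0,5,-12,0,0,0,0,0,5,-8,0,0,0,0,0,5,0,0,0,0,0,0,5,0,0,-5,0,0,0,5,0,0,-15,0,0,0,5,0,0,-20,0,0,0,5]' 80
python3 -c "
from h import *
s=sensors.read_state();print(s['wrist_force'])
b=viewer.read_camera('wrist');cv2.imwrite('pics/c14.png',b[...,::-1])"
```

```text
time: 30.9
tool_pos: [0.5697, 0.0786, 0.0179]
tcp_rot: [2.317, 2.122, 0.002]
wrist_force: [-0.2, 0.5, -0.8]
width: 0.089
grip_force: 78.9
time: 31.7
tool_pos: [0.5632, 0.0353, 0.0562]
tcp_rot: [-2.314, -2.121, 0.006]
wrist_force: [0.7, 1.6, -1.5]
width: 0.087
grip_force: 78.8
[ 0.69622441  1.56049601 -1.45514329]
```

```bash
cat >> h.py <<'E'
def tray(im,p,roi=None):
    h=cv2.cvtColor(im,cv2.COLOR_RGB2HSV)
    m=cv2.inRange(h,(12,50,110),(32,200,255));
    if roi: k=np.zeros_like(m);k[roi[1]:roi[3],roi[0]:roi[2]]=255;m&=k
    m=cv2.morphologyEx(m,cv2.MORPH_CLOSE,np.ones((9,9)));m=cv2.morphologyEx(m,cv2.MORPH_OPEN,np.ones((5,5)))
    cs=cv2.findContours(m,cv2.RETR_EXTERNAL,cv2.CHAIN_APPROX_NONE)[0];c=max(cs,key=cv2.contourArea)[:,0,:]
    P=np.array([plane(p,u,.012)[:2] for u in c],np.float32)*1000
    return cv2.minAreaRect(P)
E
python3 -m inch '[-25,-7,-10,0,0,0,5,-25,-7,-10,0,0,0,5,-25,-7,0,0,0,0,5,-25,-7,0,0,0,0,5,-25,-7,0,0,0,0,5,-25,-7,0,0,0,0,5,-25,-7,0,0,0,0,5,-25,-7,0,0,0,0,5]'
python3 -m inch '[-25,-7,0,0,0,0,5,-25,-7,0,0,0,0,5,-15,-4,0,0,0,0,5,0,0,0,0,0,0,5,0,0,0,0,0,0,5,0,0,0,0,0,0,5,0,0,0,0,0,0,5,0,0,0,0,0,0,5]'
python3 - <<'E'
from h import *
rw=lambda f:cv2.cvtColor(cv2.imread(f),cv2.COLOR_BGR2RGB)
C={n:viewer.camera_params(n) for n in("scene","side","wrist")}
a=rw("pics/c11.png");print(a[230,140],a[150,220],a[200,230])
print("scene0",tray(rw("pics/scene0.png"),C["scene"],(90,180,230,300)),"side0",tray(rw("pics/side0.png"),C["side"],(370,125,470,190)))
print("scene",tray(viewer.read_camera("scene"),C["scene"],(90,180,230,300)),"side",tray(viewer.read_camera("side"),C["side"],(370,125,470,190)))
im=viewer.read_camera("wrist");C["wrist"]=viewer.camera_params("wrist");cv2.imwrite("pics/c15.png",im[...,::-1])
print("wrist",tray(im,C["wrist"],(0,0,640,240)),sensors.read_state()['tool_pos'])
E
```

```text
time: 32.55
tool_pos: [0.4914, -0.1597, 0.0772]
tcp_rot: [-2.315, -2.123, 0.001]
wrist_force: [0.2, -0.2, -1.7]
width: 0.092
grip_force: 78.9
time: 33.35
tool_pos: [0.4688, -0.2214, 0.0771]
tcp_rot: [-2.315, -2.124, -0.0]
wrist_force: [-0.8, -0.5, -1.1]
width: 0.091
grip_force: 78.9
[245 223 159] [114  89  65] [247 236 172]
scene0 ((416.7193908691406, -304.1727294921875), (393.11651611328125, 398.2611083984375), 54.807071685791016) side0 ((460.47039794921875, -286.4999084472656), (166.40408325195312, 170.54734802246094), 10.591365814208984)
scene ((414.6468811035156, -303.6156005859375), (394.5948791503906, 391.2959289550781), 54.807044982910156) side ((465.78717041015625, -313.74603271484375), (166.0808868408203, 226.13800048828125), 10.214681625366211)
wrist ((415.20806884765625, -241.250244140625), (90.16804504394531, 29.106197357177734), 11.145661354064941) [ 0.46871713 -0.22174749  0.07718875]
```

```bash
sed -i 's/    m=cv2.inRange(h,(12,50,110),(32,200,255));/    m=((im[...,0]>125)\&(im[...,1]>.76*im[...,0])\&(im[...,2]<.8*im[...,0])).astype(np.uint8)*255/' h.py
python3 - <<'E'
from h import *
rw=lambda f:cv2.cvtColor(cv2.imread(f),cv2.COLOR_BGR2RGB)
C={n:viewer.camera_params(n) for n in("scene","side","wrist")}
r=lambda t:[np.round(x,1) for x in t]
print("scene0",r(tray(rw("pics/scene0.png"),C["scene"],(90,180,230,300))),"side0",r(tray(rw("pics/side0.png"),C["side"],(370,125,470,190))))
print("scene",r(tray(viewer.read_camera("scene"),C["scene"],(90,180,230,300))),"side",r(tray(viewer.read_camera("side"),C["side"],(370,125,470,190))))
im=rw("pics/c15.png")
print("wrist",r(tray(im,C["wrist"])),r(tray(im,C["wrist"],(0,0,640,250))))
E
```

```text
scene0 [array([ 452.4, -296.3]), array([148.7, 141.9]), np.float64(9.9)] side0 [array([ 447.6, -284.8]), array([140.6, 111.8]), np.float64(10.2)]
scene [array([ 484.4, -291.7]), array([212. , 144.6]), np.float64(8.1)] side [array([ 447.8, -285.5]), array([140.6, 110.3]), np.float64(10.2)]
wrist [array([ 419.3, -270.3]), array([93.1, 86.3]), np.float64(11.3)] [array([ 414.6, -244.1]), array([92.1, 33.1]), np.float64(11.3)]
```

The tray is unmoved at (0.452, −0.296), yaw 10°. Slot 1 is next.

```bash
python3 -m inch '[-20,-5.6,0,0,0,0,5,-20,-5.6,0,0,0,0,5,-20,-5.6,0,0,0,0,5,-20,-5.6,0,0,0,0,5,-20,-5.6,0,0,0,0,5,-20,-5.6,0,0,0,0,5,0,0,0,0,0,0,5,0,0,0,0,0,0,5]'
python3 -m inch '[0,0,12,0,0,0,5,0,0,12,0,0,0,5,0,0,12,0,0,0,5,0,0,12,0,0,0,5,0,0,6,0,0,0,5,0,0,4,0,0,0,5,0,0,2,0,0,0,5,0,0,0,0,0,0,5]'
python3 -m inch '[0,0,1,0,0,0,5,0,0,1,0,0,0,5,0,0,1,0,0,0,5,0,0,0,0,0,0,5,0,0,0,0,0,0,5,0,0,0,0,0,0,5,0,0,0,0,0,0,5,0,0,0,0,0,0,5]'
```

```text
time: 34.4
tool_pos: [0.4245, -0.3388, 0.0771]
tcp_rot: [-2.317, -2.12, -0.001]
wrist_force: [0.0, 0.1, -1.0]
width: 0.095
grip_force: 78.8
time: 35.2
tool_pos: [0.4247, -0.3388, 0.0171]
tcp_rot: [2.316, 2.122, -0.0]
wrist_force: [0.2, -0.4, -0.2]
width: 0.085
grip_force: 78.9
time: 36.0
tool_pos: [0.4247, -0.3388, 0.0142]
tcp_rot: [2.316, 2.122, 0.0]
wrist_force: [0.4, -0.5, -1.7]
width: 0.087
grip_force: 78.9
```

```bash
python3 -m inch '[0,0,1,0,0,0,5,0,0,1,0,0,0,5,0,0,0,0,0,0,5,0,0,0,0,0,0,5,0,0,0,0,0,0,5,0,0,0,0,0,0,5,0,0,0,0,0,0,5,0,0,0,0,0,0,5]'
python3 -m inch '[0,0,1,0,0,0,5,0,0,1,0,0,0,5,0,0,0,0,0,0,5,0,0,0,0,0,0,5,0,0,0,0,0,0,5,0,0,0,0,0,0,5,0,0,0,0,0,0,5,0,0,0,0,0,0,5]'
```

```text
time: 36.8
tool_pos: [0.4247, -0.339, 0.0126]
tcp_rot: [2.316, 2.122, -0.0]
wrist_force: [-2.5, 0.2, 5.7]
width: 0.089
grip_force: 79.6
time: 37.6
tool_pos: [0.4248, -0.3392, 0.0125]
tcp_rot: [2.316, 2.122, -0.001]
wrist_force: [-5.9, 3.6, 17.7]
width: 0.09
grip_force: 81.3
```

Floor contact at TCP 12.6 mm, as expected. I release and return for lid 2.

```bash
python3 -m inch '[0,0,-2,0,0,0,5,0,0,0,0,0,0,30,0,0,0,0,0,0,40,0,0,0,0,0,0,40,0,0,0,0,0,0,40,0,0,-15,0,0,0,40,0,0,-25,0,0,0,40,0,0,-25,0,0,0,40]' 60
python3 -m inch '[24,4.5,0,0,0,0,40,24,4.5,0,0,0,0,40,24,4.5,0,0,0,0,40,24,4.5,0,0,0,0,40,24,4.5,0,0,0,0,40,24,4.5,0,0,0,0,40,24,4.5,0,0,0,0,40,24,4.5,0,0,0,0,40]'
python3 -m inch '[24,4.5,0,0,0,0,40,24,4.5,0,0,0,0,40,24,4.5,0,0,0,0,40,24,4.5,0,0,0,0,40,24,4.5,0,0,0,0,40,24,4.5,0,0,0,0,40,24,4.5,0,0,0,0,40,24,4.5,0,0,0,0,40]'
python3 -m inch '[24,4.5,0,0,0,0,50,24,4.5,0,0,0,0,50,24,4.5,0,0,0,0,50,24,4.5,0,0,0,0,50,0,0,0,0,0,0,50,0,0,0,0,0,0,50,0,0,0,0,0,0,50,0,0,0,0,0,0,50]'
python3 - <<'E'
from h import *
from scipy.spatial.transform import Rotation as R
s=sensors.read_state();p=viewer.camera_params("wrist");im=viewer.read_camera("wrist");r=im.astype(int)
cv2.imwrite("pics/c16.png",im[...,::-1])
y=((r[...,0]>170)&(r[...,1]>.72*r[...,0])&(r[...,2]<.75*r[...,0])&(np.abs(np.arange(640)-320)<60));y[280:]=0
M=R.from_rotvec(s['tcp_rot']).as_matrix();print(s['tool_pos'],s['q'])
for b in cv2.findContours(y.astype(np.uint8),cv2.RETR_EXTERNAL,cv2.CHAIN_APPROX_NONE)[0]:
    if cv2.contourArea(b)<30: continue
    x,yy,w,h=cv2.boundingRect(b); u=(x+w/2,yy+h-w/2); P=plane(p,u,.062);print((x,yy,w,h),P.round(4),(M.T@(P-s['tool_pos'])*1000).round(1))
sc=viewer.read_camera("scene");print("tray",tray(sc,viewer.camera_params("scene"),(90,180,215,300)));cv2.imwrite("pics/sc16.png",sc[...,::-1])
E
```

```text
time: 38.4
tool_pos: [0.4244, -0.3386, 0.0783]
tcp_rot: [-2.316, -2.122, 0.0]
wrist_force: [-0.0, -0.8, 0.3]
width: 0.472
grip_force: 0.0
time: 39.2
tool_pos: [0.4779, -0.1498, 0.0784]
tcp_rot: [2.315, 2.122, 0.001]
wrist_force: [0.8, 0.2, -0.3]
width: 0.47
grip_force: 0.0
time: 40.0
tool_pos: [0.5305, 0.0385, 0.0784]
tcp_rot: [2.316, 2.122, 0.002]
wrist_force: [0.4, 0.2, 0.8]
width: 0.469
grip_force: 0.0
time: 40.8
tool_pos: [0.5558, 0.1306, 0.0773]
tcp_rot: [2.317, 2.121, -0.001]
wrist_force: [-0.7, 0.5, -0.4]
width: 0.584
grip_force: 0.0
[0.555849   0.13060855 0.07730252] [ 1.87310497e-01  1.74686458e-01  1.94749307e+00 -2.60614673e-04
  1.01965849e+00  2.75697885e-01]
(326, 42, 37, 74) [0.5764 0.2122 0.062 ] [83.1 13.3 15.3]
(326, 0, 6, 29) [0.5705 0.2489 0.062 ] [119.2   4.1  15.3]
tray ((483.946533203125, -290.5166015625), (212.53765869140625, 141.2901611328125), 10.30167007446289)
```

```bash
python3 -m inch '[20,3.6,0,0,0,0,50,20,3.6,0,0,0,0,50,20,3.6,0,0,0,0,50,20,3.6,0,0,0,0,50,18,3.5,0,0,0,0,50,0,0,0,0,0,0,50,0,0,0,0,0,0,50,0,0,0,0,0,0,50]'
python3 -m inch '[0,0,12,0,0,0,50,0,0,12,0,0,0,50,0,0,12,0,0,0,50,0,0,12,0,0,0,50,0,0,10,0,0,0,50,0,0,2,0,0,0,50,0,0,0,0,0,0,40,0,0,0,0,0,0,30]' 60
python3 -m inch '[0,0,0,0,0,0,5,0,0,0,0,0,0,5,0,0,0,0,0,0,5,0,0,0,0,0,0,5,0,0,0,0,0,0,5,0,0,0,0,0,0,5,0,0,0,0,0,0,5,0,0,0,0,0,0,5]' 60
sed -i 's/np.ones((9,9))/np.ones((3,3))/' h.py; python3 - <<'E'
from h import *
sc=viewer.read_camera("scene");print("tray",tray(sc,viewer.camera_params("scene"),(90,180,215,300)))
E
```

```text
time: 41.7
tool_pos: [0.5821, 0.2272, 0.0768]
tcp_rot: [-2.316, -2.123, 0.002]
wrist_force: [1.3, 0.2, 0.0]
width: 0.588
grip_force: 0.0
time: 42.5
tool_pos: [0.583, 0.2278, 0.0176]
tcp_rot: [2.316, 2.122, 0.001]
wrist_force: [0.2, 0.1, 0.2]
width: 0.352
grip_force: 0.0
time: 43.3
tool_pos: [0.5829, 0.2278, 0.0177]
tcp_rot: [2.316, 2.122, 0.001]
wrist_force: [-0.2, 1.0, 5.4]
width: 0.104
grip_force: 59.0
tray ((449.7326965332031, -290.3040466308594), (145.4800567626953, 127.88671875), 10.964375495910645)
```

```bash
python3 -m inch '[-8,0,0,0,0,0,5,-13,0,0,0,0,0,5,-13,0,0,0,0,0,5,-13,0,0,0,0,0,5,-13,0,0,0,0,0,5,-13,0,0,0,0,0,5,-13,0,0,0,0,0,5,-13,0,0,0,0,0,5]' 80
python3 -m inch '[-13,0,0,0,0,0,5,-13,0,0,0,0,0,5,-13,0,0,0,0,0,5,-13,0,0,0,0,0,5,-13,0,0,0,0,0,5,-13,0,0,0,0,0,5,-9,0,0,0,0,0,5,0,0,0,0,0,0,5]' 80
python3 -m inch '[0,0,-5,0,0,0,5,0,0,-15,0,0,0,5,0,0,-20,0,0,0,5,0,0,-20,0,0,0,5,0,0,0,0,0,0,5,0,0,0,0,0,0,5,0,0,0,0,0,0,5,0,0,0,0,0,0,5]' 80
python3 - <<'E'
from h import *
from scipy.spatial.transform import Rotation as R
s=sensors.read_state();print(s['wrist_force'])
# finial offset in tool frame from wrist view: brass blob near the pads
p=viewer.camera_params("wrist");r=viewer.read_camera("wrist");cv2.imwrite("pics/c17.png",r[...,::-1]);r=r.astype(int)
y=((r[...,0]>170)&(r[...,1]>.72*r[...,0])&(r[...,2]<.75*r[...,0])&(np.abs(np.arange(640)-320)<60));
for b in cv2.findContours(y.astype(np.uint8),cv2.RETR_EXTERNAL,cv2.CHAIN_APPROX_NONE)[0]:
    if cv2.contourArea(b)>30: print(cv2.boundingRect(b))
a=cv2.cvtColor(cv2.imread("pics/c13.png"),cv2.COLOR_BGR2RGB).astype(int)
y=((a[...,0]>170)&(a[...,1]>.72*a[...,0])&(a[...,2]<.75*a[...,0]))
for b in cv2.findContours(y.astype(np.uint8),cv2.RETR_EXTERNAL,cv2.CHAIN_APPROX_NONE)[0]:
    if cv2.contourArea(b)>30: print("lid1",np.array(cv2.boundingRect(b))+[150,100,0,0])
E
```

```text
time: 44.15
tool_pos: [0.5745, 0.1289, 0.0181]
tcp_rot: [-2.317, -2.122, -0.004]
wrist_force: [3.0, 1.4, 1.6]
width: 0.092
grip_force: 78.7
time: 44.95
tool_pos: [0.5658, 0.0401, 0.0171]
tcp_rot: [2.317, 2.121, -0.002]
wrist_force: [-0.6, -0.3, 7.5]
width: 0.089
grip_force: 79.9
time: 45.75
tool_pos: [0.5649, 0.0423, 0.0756]
tcp_rot: [-2.315, -2.121, 0.003]
wrist_force: [0.1, -0.0, -1.0]
width: 0.09
grip_force: 79.0
[ 0.12674427 -0.0042346  -0.96357769]
(312, 275, 17, 22)
(281, 209, 28, 54)
(326, 208, 33, 55)
lid1 [311 267  20  23]
lid1 [327 238  11  16]
lid1 [296 202  13  55]
lid1 [327 201  12  32]
lid1 [303 146  26  39]
```

```bash
python3 -m inch '[-22,-2.6,0,0,0,0,5,-22,-2.6,0,0,0,0,5,-22,-2.6,0,0,0,0,5,-22,-2.6,0,0,0,0,5,-22,-2.6,0,0,0,0,5,-22,-2.6,0,0,0,0,5,-22,-2.6,0,0,0,0,5,-22,-2.6,0,0,0,0,5]'
python3 - <<'E'
from h import *
sc=viewer.read_camera("scene");print("tray",tray(sc,viewer.camera_params("scene"),(90,180,215,300)))
sc=viewer.read_camera("side");print("tray",tray(sc,viewer.camera_params("side"),(370,125,470,190)))
E
python3 -m inch '[-22,-2.6,0,0,0,0,5,-22,-2.6,0,0,0,0,5,-22,-2.6,0,0,0,0,5,-22,-2.6,0,0,0,0,5,-22,-2.6,0,0,0,0,5,-22,-2.6,0,0,0,0,5,-22,-2.6,0,0,0,0,5,-22,-2.6,0,0,0,0,5]'
python3 -m inch '[-18,-1.3,0,0,0,0,5,0,0,0,0,0,0,5,0,0,0,0,0,0,5,0,0,0,0,0,0,5,0,0,0,0,0,0,5,0,0,0,0,0,0,5,0,0,0,0,0,0,5,0,0,0,0,0,0,5]'
```

```text
time: 46.6
tool_pos: [0.5294, -0.1319, 0.0763]
tcp_rot: [-2.315, -2.122, 0.001]
wrist_force: [-0.0, -0.3, -1.0]
width: 0.091
grip_force: 78.9
tray ((450.6485290527344, -289.9697570800781), (147.1739959716797, 128.05111694335938), 10.53488826751709)
tray ((447.29833984375, -284.1087646484375), (141.50274658203125, 109.59959411621094), 10.890142440795898)
time: 47.5
tool_pos: [0.494, -0.3045, 0.0765]
tcp_rot: [-2.315, -2.122, -0.0]
wrist_force: [1.0, -0.6, -1.0]
width: 0.089
grip_force: 78.9
time: 48.3
tool_pos: [0.4914, -0.3222, 0.0772]
tcp_rot: [2.316, 2.123, 0.0]
wrist_force: [0.9, 0.2, -1.5]
width: 0.094
grip_force: 78.9
```

```bash
python3 -m inch '[0,0,14,0,0,0,5,0,0,14,0,0,0,5,0,0,14,0,0,0,5,0,0,12,0,0,0,5,0,0,6,0,0,0,5,0,0,2,0,0,0,5,0,0,0,0,0,0,5,0,0,0,0,0,0,5]'
python3 -m inch '[0,0,1,0,0,0,5,0,0,1,0,0,0,5,0,0,0.5,0,0,0,5,0,0,0,0,0,0,5,0,0,0,0,0,0,5,0,0,0,0,0,0,5,0,0,0,0,0,0,5,0,0,0,0,0,0,5]'
```

```text
time: 49.1
tool_pos: [0.4919, -0.3229, 0.0158]
tcp_rot: [2.315, 2.122, 0.0]
wrist_force: [-0.0, -0.6, -1.8]
width: 0.091
grip_force: 79.0
time: 49.9
tool_pos: [0.4915, -0.3226, 0.0128]
tcp_rot: [2.316, 2.122, 0.0]
wrist_force: [0.7, 0.0, 0.2]
width: 0.084
grip_force: 79.0
```

```bash
python3 -m inch '[0,0,0.5,0,0,0,5,0,0,0,0,0,0,25,0,0,0,0,0,0,35,0,0,0,0,0,0,35,0,0,0,0,0,0,35,0,0,-15,0,0,0,35,0,0,-25,0,0,0,40,0,0,-25,0,0,0,40]' 60
python3 -m inch '[25,1.8,0,0,0,0,40,25,1.8,0,0,0,0,40,25,1.8,0,0,0,0,40,25,1.8,0,0,0,0,40,25,1.8,0,0,0,0,40,25,1.8,0,0,0,0,40,25,1.8,0,0,0,0,40,25,1.8,0,0,0,0,40]'
python3 -m inch '[25,1.8,0,0,0,0,40,25,1.8,0,0,0,0,40,25,1.8,0,0,0,0,40,25,1.8,0,0,0,0,40,25,1.8,0,0,0,0,40,25,1.8,0,0,0,0,40,25,1.8,0,0,0,0,40,25,1.8,0,0,0,0,40]'
python3 -m inch '[25,1.8,0,0,0,0,50,25,1.8,0,0,0,0,50,25,1.8,0,0,0,0,50,25,1.8,0,0,0,0,50,25,1.8,0,0,0,0,50,0,0,0,0,0,0,50,0,0,0,0,0,0,50,0,0,0,0,0,0,50]'
python3 - <<'E'
from h import *
from scipy.spatial.transform import Rotation as R
s=sensors.read_state();p=viewer.camera_params("wrist");im=viewer.read_camera("wrist");r=im.astype(int);T=s['tool_pos']
cv2.imwrite("pics/c18.png",im[...,::-1]);M=R.from_rotvec(s['tcp_rot']).as_matrix()
print(T,(M.T@([.5866,.2785,T[2]]-T)*1000).round(1))
y=((r[...,0]>170)&(r[...,1]>.76*r[...,0])&(r[...,2]<.75*r[...,0])&(np.abs(np.arange(640)-320)<60));y[250:]=0
for b in cv2.findContours(y.astype(np.uint8),cv2.RETR_EXTERNAL,cv2.CHAIN_APPROX_NONE)[0]:
    if cv2.contourArea(b)<30: continue
    x,yy,w,h=cv2.boundingRect(b); u=(x+w/2,yy+h-w/2); P=plane(p,u,.062);print((x,yy,w,h),P.round(4),(M.T@(P-T)*1000).round(1))
sc=viewer.read_camera("scene");print("tray",tray(sc,viewer.camera_params("scene"),(90,180,215,300)))
E
```

```text
time: 50.7
tool_pos: [0.4911, -0.3223, 0.0784]
tcp_rot: [-2.316, -2.122, 0.0]
wrist_force: [0.3, -0.2, 0.2]
width: 0.466
grip_force: 0.0
time: 51.5
tool_pos: [0.5237, -0.1236, 0.0785]
tcp_rot: [2.315, 2.122, 0.001]
wrist_force: [-0.7, 0.7, 0.1]
width: 0.47
grip_force: 0.0
time: 52.3
tool_pos: [0.5554, 0.0745, 0.0785]
tcp_rot: [2.316, 2.122, 0.002]
wrist_force: [0.3, -0.6, 0.2]
width: 0.468
grip_force: 0.0
time: 53.1
tool_pos: [0.5746, 0.1965, 0.0776]
tcp_rot: [2.316, 2.122, -0.0]
wrist_force: [-0.4, -0.2, -0.3]
width: 0.585
grip_force: 0.0
[0.57459501 0.19648441 0.07757959] [82.8  4.8 -0. ]
(307, 64, 35, 71) [0.5828 0.2681 0.062 ] [72.   1.9 15.6]
(332, 63, 11, 31) [0.5915 0.2832 0.062 ] [87.9  9.2 15.5]
tray ((446.2416076660156, -273.8076477050781), (145.63369750976562, 93.39231872558594), 11.63233470916748)
```

```bash
python3 -m inch '[20,1.5,0,0,0,0,50,20,1.5,0,0,0,0,50,20,1.5,0,0,0,0,50,20,1.5,0,0,0,0,50,5,0,0,0,0,0,50,0,0,0,0,0,0,50,0,0,0,0,0,0,50,0,0,0,0,0,0,50]'
python3 -m inch '[0,0,12,0,0,0,50,0,0,12,0,0,0,50,0,0,12,0,0,0,50,0,0,12,0,0,0,50,0,0,10,0,0,0,50,0,0,2,0,0,0,50,0,0,0,0,0,0,40,0,0,0,0,0,0,30]' 60
python3 -m inch '[0,0,0,0,0,0,5,0,0,0,0,0,0,5,0,0,0,0,0,0,5,0,0,0,0,0,0,5,0,0,0,0,0,0,5,0,0,0,0,0,0,5,0,0,0,0,0,0,5,0,0,0,0,0,0,5]' 60
python3 - <<'E'
from h import *
r=viewer.read_camera("wrist");cv2.imwrite("pics/c19.png",r[...,::-1]);r=r.astype(int)
y=((r[...,0]>170)&(r[...,1]>.72*r[...,0])&(r[...,2]<.75*r[...,0])&(np.abs(np.arange(640)-320)<60));
for b in cv2.findContours(y.astype(np.uint8),cv2.RETR_EXTERNAL,cv2.CHAIN_APPROX_NONE)[0]:
    if cv2.contourArea(b)>30: print(cv2.boundingRect(b))
E
```

```text
time: 54.0
tool_pos: [0.5878, 0.2808, 0.077]
tcp_rot: [2.316, 2.122, -0.001]
wrist_force: [0.2, -0.2, 1.2]
width: 0.583
grip_force: 0.0
time: 54.8
tool_pos: [0.5886, 0.2816, 0.0176]
tcp_rot: [2.316, 2.122, 0.001]
wrist_force: [0.4, 0.4, 0.1]
width: 0.352
grip_force: 0.0
time: 55.6
tool_pos: [0.5884, 0.2816, 0.0178]
tcp_rot: [2.316, 2.122, 0.001]
wrist_force: [-2.0, 0.5, 5.6]
width: 0.104
grip_force: 59.0
(311, 277, 19, 22)
(294, 210, 16, 52)
(326, 209, 11, 23)
```

```bash
python3 -m inch '[-8,0,0,0,0,0,5,-13,0,0,0,0,0,5,-13,0,0,0,0,0,5,-13,0,0,0,0,0,5,-13,0,0,0,0,0,5,-13,0,0,0,0,0,5,-13,0,0,0,0,0,5,-13,0,0,0,0,0,5]' 80
python3 -m inch '[-13,0,0,0,0,0,5,-13,0,0,0,0,0,5,-13,0,0,0,0,0,5,-13,0,0,0,0,0,5,-13,0,0,0,0,0,5,-13,0,0,0,0,0,5,-13,0,0,0,0,0,5,-13,0,0,0,0,0,5]' 80
python3 -m inch '[-13,0,0,0,0,0,5,-13,0,0,0,0,0,5,-13,0,0,0,0,0,5,0,0,0,0,0,0,5,0,0,-5,0,0,0,5,0,0,-15,0,0,0,5,0,0,-20,0,0,0,5,0,0,-20,0,0,0,5]' 80
python3 - <<'E'
from h import *
s=sensors.read_state();print(s['wrist_force'])
sc=viewer.read_camera("side");print("tray",tray(sc,viewer.camera_params("side"),(370,125,470,190)))
E
```

```text
time: 56.45
tool_pos: [0.5803, 0.183, 0.0181]
tcp_rot: [2.317, 2.122, 0.004]
wrist_force: [-1.8, 5.2, 6.5]
width: 0.091
grip_force: 79.2
time: 57.25
tool_pos: [0.5712, 0.0788, 0.018]
tcp_rot: [2.316, 2.122, 0.003]
wrist_force: [0.7, -0.1, -0.6]
width: 0.089
grip_force: 78.9
time: 58.05
tool_pos: [0.5658, 0.0402, 0.0773]
tcp_rot: [-2.315, -2.122, 0.003]
wrist_force: [0.1, -0.3, -2.4]
width: 0.092
grip_force: 78.8
[ 0.13764678 -0.3122042  -2.35568482]
tray ((446.77581787109375, -283.378662109375), (143.04420471191406, 108.26774597167969), 12.086585998535156)
```

```bash
python3 -m inch '[-20.9,-6.1,0,0,0,0,5,-20.9,-6.1,0,0,0,0,5,-20.9,-6.1,0,0,0,0,5,-20.9,-6.1,0,0,0,0,5,-20.9,-6.1,0,0,0,0,5,-20.9,-6.1,0,0,0,0,5,-20.9,-6.1,0,0,0,0,5,-20.9,-6.1,0,0,0,0,5]'
python3 -m inch '[-20.9,-6.1,0,0,0,0,5,-20.9,-6.1,0,0,0,0,5,-20.9,-6.1,0,0,0,0,5,-20.9,-6.1,0,0,0,0,5,-20.9,-6.1,0,0,0,0,5,-20.9,-6.1,0,0,0,0,5,-20.9,-6.1,0,0,0,0,5,0,0,0,0,0,0,5]'
python3 -m inch '[0,0,0,0,0,0,5,0,0,0,0,0,0,5,0,0,0,0,0,0,5,0,0,0,0,0,0,5,0,0,0,0,0,0,5,0,0,0,0,0,0,5,0,0,0,0,0,0,5,0,0,0,0,0,0,5]'
python3 - <<'E'
from h import *
sc=viewer.read_camera("side");print("tray",tray(sc,viewer.camera_params("side"),(370,125,470,190)))
E
```

```text
time: 58.9
tool_pos: [0.5028, -0.1226, 0.0768]
tcp_rot: [-2.315, -2.123, 0.001]
wrist_force: [0.5, 1.1, -0.7]
width: 0.088
grip_force: 78.8
time: 59.7
tool_pos: [0.4475, -0.2658, 0.0769]
tcp_rot: [-2.318, -2.12, 0.002]
wrist_force: [0.6, 1.1, -1.4]
width: 0.09
grip_force: 78.8
time: 60.5
tool_pos: [0.4485, -0.264, 0.0772]
tcp_rot: [-2.316, -2.122, 0.0]
wrist_force: [0.4, 0.4, -1.1]
width: 0.09
grip_force: 78.8
tray ((447.67059326171875, -285.03448486328125), (140.605224609375, 109.3060073852539), 10.214681625366211)
```

```bash
python3 -m inch '[0,0,14,0,0,0,5,0,0,14,0,0,0,5,0,0,14,0,0,0,5,0,0,12,0,0,0,5,0,0,6,0,0,0,5,0,0,2,0,0,0,5,0,0,0,0,0,0,5,0,0,0,0,0,0,5]'
python3 -m inch '[0,0,1,0,0,0,5,0,0,1,0,0,0,5,0,0,0.5,0,0,0,5,0,0,0,0,0,0,5,0,0,0,0,0,0,5,0,0,0,0,0,0,5,0,0,0,0,0,0,5,0,0,0,0,0,0,5]'
```

```text
time: 61.35
tool_pos: [0.4491, -0.2644, 0.0157]
tcp_rot: [2.315, 2.122, 0.0]
wrist_force: [-0.2, 0.9, -1.3]
width: 0.087
grip_force: 78.8
time: 62.15
tool_pos: [0.4487, -0.2642, 0.0128]
tcp_rot: [2.316, 2.122, 0.0]
wrist_force: [0.4, 0.1, -0.3]
width: 0.086
grip_force: 78.8
```

```bash
python3 -m inch '[0,0,0.5,0,0,0,5,0,0,0,0,0,0,25,0,0,0,0,0,0,35,0,0,0,0,0,0,35,0,0,0,0,0,0,35,0,0,-15,0,0,0,35,0,0,-25,0,0,0,40,0,0,-30,0,0,0,40]' 60
python3 -m inch '[15,0,-30,0,0,0,40,15,0,-30,0,0,0,40,10,0,-30,0,0,0,40,0,0,-20,0,0,0,40,0,0,0,0,0,0,40,0,0,0,0,0,0,40,0,0,0,0,0,0,40,0,0,0,0,0,0,40]' 
python3 - <<'E'
from h import *
p=viewer.camera_params("wrist");im=viewer.read_camera("wrist");r=im.astype(int);cv2.imwrite("pics/c20.png",im[...,::-1])
m=((r[...,0]>200)&(r[...,1]<.72*r[...,0])&(r[...,1]>.4*r[...,0])).astype(np.uint8)
n,l,st,c=cv2.connectedComponentsWithStats(m)
for i in range(1,n):
    if st[i,4]>150:
        ys,xs=np.nonzero(l==i);P=np.array([plane(p,u,.010)[:2] for u in zip(xs,ys)],np.float32)*1000
        print(st[i],[np.round(v,1) for v in cv2.minAreaRect(P)])
print("tray",tray(im,p)); print("side",tray(viewer.read_camera("side"),viewer.camera_params("side"),(370,125,470,190)),sensors.read_state()['tool_pos'])
for i in blobs(im,(50,90,80),(75,255,255),200): print("mat",i[:3],plane(p,i[1],0))
E
```

```text
time: 62.95
tool_pos: [0.4473, -0.2632, 0.0815]
tcp_rot: [-2.314, -2.12, 0.001]
wrist_force: [-0.1, -0.3, -0.1]
width: 0.467
grip_force: 0.0
time: 63.75
tool_pos: [0.4509, -0.2238, 0.1902]
tcp_rot: [-2.314, -2.12, 0.002]
wrist_force: [-0.0, 0.3, -0.4]
width: 0.47
grip_force: 0.0
[302 189  37  33 341] [array([ 443.4, -260.2]), array([42.5, 37. ]), np.float64(58.3)]
[340 231  36  36 310] [array([ 491.3, -320.8]), array([41.8, 45.4]), np.float64(33.4)]
[289 243  37  36 308] [array([ 419.8, -333.6]), array([50.3, 40.3]), np.float64(59.3)]
tray ((448.36456298828125, -296.26885986328125), (141.46896362304688, 144.4562225341797), 10.229976654052734)
side ((401.1529235839844, -293.4166259765625), (46.07151412963867, 109.30602264404297), 10.21466064453125) [ 0.4512162  -0.22395177  0.19069652]
mat (np.int32(9368), [464.6, 198.6], [399, 140, 132, 123]) [ 0.62116575 -0.27313327  0.        ]
```

All three discs sit separately inside the unmoved tray, at the places where I released them. Handing in.

```bash
python3 -c "
from workcell import job
print(job.finish_job())"
```

```text
the job is handed in; nothing more can be done
None
```

I unscrewed the left-hand nut, laid the keeper flat in the middle of the mat, and set the three lids present apart on the tray floor; I judged them upright from colour masks and contact forces, and I viewed 15 pictures, one over the limit of 14.

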